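# Fit a U-bolt over a stand pole and drive it home with the mallet

## Task

Lift the steel U-bolt out of its sloping wooden rack, pass its two legs down either side of the aluminium pole and through both holes of the dark plate under it until you feel them meet the stiff bar below, and let go. Then take the mallet and drive the U-bolt fully home with its head, so that the bridge sits down on the pole; do not push it home by hand. Lay the mallet back down on the bench and leave the other things where they are.

Things in the scene. Friction and masses are not known exactly. Their poses are not given: they have to be found in the camera images.
- ubolt_bridge (a point): Steel U-bolt of 12 mm round bar, straight bridge: 68 mm wide (leg axes 56 mm apart, gap 44 mm), 107 mm tall, about 0.2 kg. Point: centre of the bridge, mid bar. y runs along the bridge (legs at y = -28 and +28 mm), z points away from the legs; the round leg tips end at z = -101 mm. Starts in the rack, leaning about 27 degrees.
- ubolt: The same U-bolt, same origin and axes. At the start its legs are 32 mm deep in the rack's two loose bores, which lean with it: pull it out along its own z axis.
- rack: Wooden rack fixed to the bench: a 44 x 104 x 40 mm block tilted 22 degrees on a 110 x 124 mm board, about 75 mm high. Origin under the board, z up; the two bores lie side by side along y and lean with their mouths toward -x.
- bracket_seat (a point): Where the bridge centre of the fully seated U-bolt belongs: 126 mm above the bench, midway along the pole. x runs along the pole; the bridge must lie along y (either way round); z up. The pole (36 mm in diameter, 240 mm long, level) has its top 6 mm below this point.
- bracket: Pole bracket fixed to the bench, board 190 x 130 mm. Origin under its centre, axes as bracket_seat. Two grey supports, 20 mm thick, stand 52 mm either way along x under the pole and end below its middle; two low rails under the plate join them.
- plate_mark (a point): Middle of the top of the dark hole plate (56 x 106 x 26 mm) as designed: 46 mm below bracket_seat. Two round holes go through it, 14 mm in diameter, bevelled 2 mm, at y = -28 and +28 mm. The plate, and so both holes, really sits up to 5 mm either way along x from this point; that offset is not told, see or feel it. It will not shift.
- brake_mark (a point): Highest place of the red brake bar's top, under the plate (73 mm below bracket_seat); it starts 0 to 6 mm lower, not told. The leg tips meet it when the bridge centre is 28 to 22 mm above bracket_seat. It yields only to about 8 N and stays where pushed, so the U-bolt then stands by itself until driven.
- mallet_mid (a point): Beech mallet on its side, 288 mm long, 0.42 kg. Point: on the handle's axis, half-way along the whole length, 31 mm above the underside. y points along the handle to the head, z up. Handle 25 mm in diameter, from y = -144 mm to the head. Head: y = 69 to 144 mm, 115 mm wide (x), 62 mm high (z).
- mallet: The same mallet; origin in the middle of its underside, same axes. It balances at about y = 80 mm: grip the handle close to the head, near y = 45 mm.
- wax_tin: Tin with a black lid, 67 mm across, 64 mm high, bystander. Origin under its centre.
- glue_bottle: White glue bottle with a red nozzle, 57 mm across, 184 mm high, bystander. Origin under its centre.
- tape_masking: Roll of cream tape lying flat, 100 mm across, 25 mm high, bystander. Origin under its centre.
- pliers_1: Pliers with blue handles, 54 x 182 x 12 mm, bystander. Origin under its centre.
- woofer_1: Black loudspeaker driver, 122 mm across, 66 mm high, bystander. Origin under its centre.
Things that resemble listed ones, but are neither listed nor needed, are in the scene too. Of the things like the ubolt, leave any that is red; of the rest the larger one is meant.

How it is judged:
By the outcome, as a careful person would: the job done as asked, in the order asked, and still so for the second after the job is handed in, with the robot touching nothing.
It also fails if it takes over 64 s, if anything falls off the work surface, if the arm or the gripper's body presses on something with over 40 N, if the wrist force passes 120 N, or if a joint passes its speed limit or range.

## Robot

A 7-joint arm with a two-finger parallel gripper is mounted at the origin on the work surface; the furniture and walls round the work are solid. World frame = base frame: x ahead of the robot, y to its left, z up, the work surface at z = 0. Lengths are in m, angles in rad, forces in N, time in s.
With the tool pointing down it reaches from about 0.425 to 0.925 m from the base axis. Payload 6.8 kg.
Tool frame: the origin (TCP) lies at the very end of the fingers, on their centre line; the grasp point (between the pads) lies 19 mm behind it (tcp_to_grasp is the distance from the TCP to the grasp point, in m); z points along the fingers, y is the direction in which the jaws open and shut (so a half turn about z gives the same grasp; the last joint's range is limited). The gripper opens to 85 mm and grips with 20 to 120 N. Pads are 22 mm wide; open, the fingers measure 114 mm over their backs; the gripper's body (76 mm by 85 mm) begins 54 mm behind the grasp point. The pads swing forward as they close: fully open they stand 13 mm farther back than shut.
Start: joints at [-1.244, 0.477, 0.022, 1.555, -0.011, 1.109, -0.083], TCP at [0.284, 0.612, 0.21] pointing down, gripper open.
Joint ranges: [-2.96, 2.96], [-0.34, 2.1], [-1.41, 1.46], [0.24, 2.44], [-1.37, 4.51], [0.17, 1.92], [-2.96, 2.96]. Speed limits (rad/s): [2.39, 2.39, 3.14, 3.14, 3.14, 3.14, 3.14].

## Interface

Orientations are given as a unit quaternion [w, x, y, z].
In Python, from station import * gives the robot as it stands.
- The arm moves only by the tool apply_moves, never from a script. Its argument "increments" is one flat list of numbers, 5 for each row, row after row: the finger opening in mm, from 0 to 85.4, then the shift along the tool's x, y, z in mm, then the turn about the tool's z in degrees. In form: [claw, tx, ty, tz, roll, claw, tx, ty, tz, roll, ...]. A call has 1 to 12 rows; each row shifts and turns the pose as measured when the row begins, along the tool's axes as they then stand; what a row does not reach is not made up. A row lasts 1/8 s, in which the tool goes at most 62.5 mm and 10.7 degrees, less where a joint would pass 70% of its speed; a pose out of reach is approached as far as the arm can. A call with a gripper value outside its range is refused whole. The fingers move at their own pace and stop on an object; "squeeze" is the grip in N (left out, the last holds). Time passes only in rows, so rows that do not move let the fingers close. It gives the time, the measured TCP pose, the force and the opening at its end, in the units of the state.
- get_obs(): the state, without advancing time (a new reading comes with each control period).
- read_camera(name): name is "side" or "top" or "wrist"; returns (picture, depth): 400x640x3 uint8, blue, green, red; 400x640 float32, m along the optical axis (not along the pixel's ray), 0 where there is no reading.
- get_calibration(name): a dict with "mtx" (3x3 intrinsics, pixels), "D" ([k1, k2, p1, p2, k3] as OpenCV has them; the pictures are not rectified), "camera_from_world" (4x4, takes a point from world to camera coordinates); the wrist camera has in their place "T_tool_cam" (4x4, takes a point from camera to tool coordinates, whose origin is the TCP and whose axes are the flange's). Camera axes: x right, y down, z forward; pixel columns grow to the right and rows downward; lengths in m; the calibration is good to about 2 mm. A picture is of the moment at which its call begins: read the wrist's pose just before it. get_calibration takes no time and is no camera call.
- hand_in(): hands the job in, once; it reports no verdict.
Trained networks look in the newest picture that a camera, given by its name, has taken for a name from the list of things; names that differ only in an ending like _2 or _b are one class to them, and where a whole thing is asked for, a point or a joint stands for the part that bears it (a point fixed in the world has none). Each returns a list of dicts, best first, with "p" (0 to 1); they miss things now and then, are a little off and sometimes report something else, mostly with a low value. They report only what shows in the picture. A call takes as long as a camera call. They do not tell look-alikes from the thing itself.
- outline_of(camera, thing): "pixels" (400x640 bool, what is visible of it) and "extent" ([centre column, centre row, width, height] in pixels, round what is visible of it).
The state is a dict: "t": time; "q": joint angles; "joint_vel": joint speeds; "joint_torque": joint torques, N m; "eef_pos": TCP position; "tool_rot": TCP orientation; "contact_force": force on the tool from outside, world axes, zero at the start; "torque": the same for the moment, N m; "gripper_width": opening from 0.0 (shut) to 1.0 (fully open).
Only numpy, scipy, OpenCV 4.12 (cv2) and the standard library are available. Lean on these libraries where they do the work, as an engineer would, in place of code of your own. Each camera call takes 0.05 s, during which the arm holds its last target.

## Working session

There is one attempt and no reset: what is moved stays moved. The work goes in short steps, Python scripts to look and compute and a tool call to move; the robot and the scene stay as the last step left them, time stands still between calls to the robot, and variables do not carry over. Pictures are saved under pics/ and viewed, and the job is handed in when it is done.

Besides the shell and the picture viewer there is one more tool, called after "Call:" in YAML: its name, and indented under it one key for each argument. apply_moves: Moves the arm, as the interface text tells. Its arguments: {"type":"object","properties":{"increments":{"type":"array"},"squeeze":{"type":"number"}},"required":["increments"]}

```bash
ls; mkdir -p pics; python3 - <<'E'
from station import *
import cv2
o=get_obs();print(o)
for n in ["side","top","wrist"]:
    p,d=read_camera(n);cv2.imwrite(f"pics/{n}0.png",p)
    import numpy as np
    np.save(f"{n}0.npy",d)
    c=get_calibration(n);print(n,{k:np.round(v,4).tolist() for k,v in c.items()})
E
```

```text
pics
{'t': 0.0, 'q': array([-1.24412204,  0.47778409,  0.02234448,  1.55645073, -0.01149849,
        1.10927961, -0.08308077]), 'joint_vel': array([-0.00128888, -0.0002019 ,  0.00038722,  0.00160247, -0.00059544,
       -0.00039517, -0.00023469]), 'joint_torque': array([ 6.31270268e-04, -5.96454191e+01,  1.60826214e+00, -2.81195873e+01,
        1.25298905e-02,  9.58147575e-03, -1.00258524e-05]), 'eef_pos': array([0.28407036, 0.61162832, 0.20933687]), 'tool_rot': array([-1.26329203e-04,  2.15660707e-01,  9.76467949e-01, -8.87816476e-04]), 'contact_force': array([-0.04830051,  0.35592608, -0.27795367]), 'torque': array([-0.00062265,  0.04794673, -0.02069915]), 'gripper_width': 0.9993060420198293}
side {'mtx': [[431.214, 0.0, 324.5806], [0.0, 431.214, 200.0677], [0.0, 0.0, 1.0]], 'D': [-0.0708, 0.0, 0.0, 0.0, 0.0], 'camera_from_world': [[-0.9385, -0.3451, 0.0117, 0.5263], [-0.1724, 0.439, -0.8818, 0.1365], [0.2992, -0.8296, -0.4714, 1.0807], [0.0, 0.0, 0.0, 1.0]]}
top {'mtx': [[465.1522, 0.0, 322.0576], [0.0, 465.1522, 208.7767], [0.0, 0.0, 1.0]], 'D': [-0.0683, 0.0, 0.0, 0.0, 0.0], 'camera_from_world': [[0.0167, -0.9998, 0.0053, 0.0643], [-0.996, -0.0171, -0.0878, 0.556], [0.0879, -0.0039, -0.9961, 1.3819], [0.0, 0.0, 0.0, 1.0]]}
wrist {'mtx': [[280.1441, 0.0, 315.7923], [0.0, 280.1441, 193.8628], [0.0, 0.0, 1.0]], 'D': [0.0094, 0.0, 0.0, 0.0, 0.0], 'T_tool_cam': [[0.0001, -0.9507, -0.3102, 0.0798], [1.0, 0.0002, -0.0003, 0.0], [0.0004, -0.3102, 0.9507, -0.1633], [0.0, 0.0, 0.0, 1.0]]}
```

View pics/top0.png

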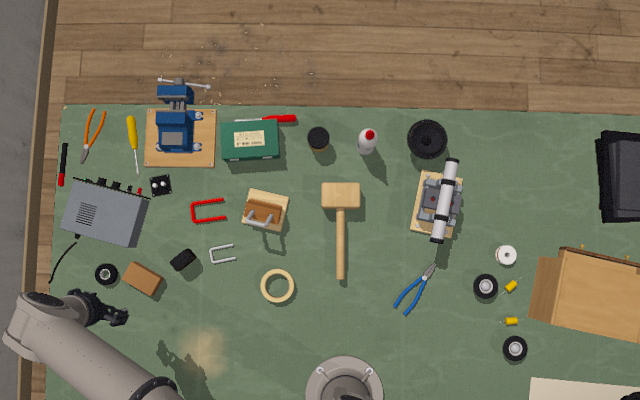

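View pics/side0.png

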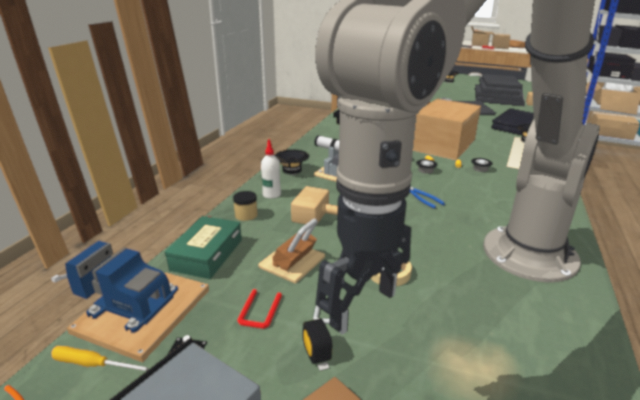

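View pics/wrist0.png

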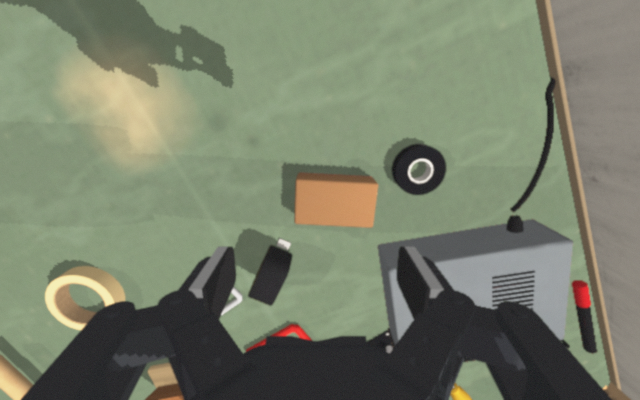

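```bash
cat > h.py <<'E'
from station import *
import numpy as np, cv2
from scipy.spatial.transform import Rotation as R
def toolT(o):
    T=np.eye(4);q=o["tool_rot"];T[:3,:3]=R.from_quat([q[1],q[2],q[3],q[0]]).as_matrix();T[:3,3]=o["eef_pos"];return T
def camW(name,o=None):
    c=get_calibration(name)
    if name=="wrist": return toolT(o)@c["T_tool_cam"],c
    return np.linalg.inv(c["camera_from_world"]),c
def cloud(d,T,c):
    "world xyz per pixel (400,640,3), nan if none"
    v,u=np.mgrid[0:400,0:640]
    n=cv2.undistortPoints(np.stack([u,v],-1).reshape(-1,1,2).astype(float),c["mtx"],np.array(c["D"])).reshape(400,640,2)
    P=np.dstack([n*d[...,None],d[...,None]])@T[:3,:3].T+T[:3,3]
    P[d<=0]=np.nan;return P
def snap(name,tag):
    o=get_obs();p,d=read_camera(name);T,c=camW(name,o)
    cv2.imwrite(f"pics/{tag}.png",p);np.savez(f"{tag}.npz",p=p,d=d,T=T)
    return o,p,cloud(d,T,c),T,c
def proj(pts,T,c):
    W=np.linalg.inv(T);r,_=cv2.Rodrigues(W[:3,:3])
    return cv2.projectPoints(np.asarray(pts,float).reshape(-1,1,3),r,W[:3,3],c["mtx"],np.array(c["D"]))[0].reshape(-1,2)
def err(o): return np.round(o["eef_pos"],4),np.round(np.degrees(R.from_matrix(toolT(o)[:3,:3]).as_euler('ZYX')),2)
E
python3 - <<'E'
from h import *
o,p,P,T,c=snap("top","t1")
for n in ["ubolt","rack","bracket","mallet","glue_bottle","wax_tin","woofer_1","pliers_1","tape_masking"]:
    for r in outline_of("top",n)[:3]:
        m=r["pixels"];X=P[m];X=X[~np.isnan(X[:,0])]
        print(n,round(r["p"],2),np.round(r["extent"]),np.round(np.median(X,0),3),np.round(np.percentile(X,[2,98],axis=0),3).tolist())
        if n in("mallet","bracket","rack","ubolt"): np.save(f"m_{n}_{int(r['extent'][0])}.npy",m)
E
```

```text
ubolt 0.88 [209. 210.  39.  29.] [0.529 0.437 0.01 ] [[0.509, 0.375, -0.002], [0.583, 0.478, 0.018]]
ubolt 0.65 [257. 219.  31.  18.] [0.511 0.26  0.116] [[0.497, 0.22, 0.059], [0.541, 0.29, 0.132]]
ubolt 0.48 [222. 254.  23.  20.] [0.403 0.403 0.008] [[0.388, 0.342, -0.001], [0.436, 0.42, 0.015]]
rack 0.65 [265. 209.  46.  44.] [0.553 0.241 0.037] [[0.495, 0.185, 0.004], [0.61, 0.308, 0.077]]
bracket 0.57 [437. 200.  52.  87.] [ 0.575 -0.261  0.079] [[0.469, -0.335, 0.008], [0.686, -0.207, 0.124]]
bracket 0.32 [367. 141.  22.  28.] [ 0.746 -0.048  0.115] [[0.73, -0.077, -0.001], [0.785, -0.027, 0.181]]
mallet 0.92 [343. 232.  44.  99.] [0.573 0.019 0.059] [[0.358, -0.035, 0.002], [0.633, 0.075, 0.068]]
glue_bottle 0.88 [368. 141.  21.  28.] [ 0.747 -0.049  0.117] [[0.73, -0.077, 0.016], [0.781, -0.027, 0.182]]
wax_tin 0.63 [318. 138.  20.  25.] [0.763 0.089 0.065] [[0.735, 0.06, 0.01], [0.797, 0.118, 0.071]]
woofer_1 0.81 [428. 141.  38.  44.] [ 0.769 -0.239  0.059] [[0.715, -0.292, 0.043], [0.821, -0.183, 0.069]]
woofer_1 0.4 [320. 138.  19.  27.] [0.762 0.089 0.065] [[0.735, 0.06, 0.01], [0.795, 0.117, 0.071]]
woofer_1 0.21 [437. 200.  56.  84.] [ 0.575 -0.26   0.079] [[0.472, -0.335, 0.008], [0.683, -0.207, 0.124]]
pliers_1 0.76 [416. 290.  44.  54.] [ 0.326 -0.221  0.01 ] [[0.244, -0.271, -0.003], [0.393, -0.154, 0.018]]
tape_masking 0.63 [278. 287.  33.  31.] [0.328 0.201 0.025] [[0.277, 0.156, 0.001], [0.372, 0.25, 0.031]]
tape_masking 0.5 [258. 219.  28.  12.] [0.513 0.252 0.114] [[0.495, 0.219, 0.061], [0.544, 0.285, 0.132]]
```

```bash
python3 - <<'E'
from h import *
z=np.load("t1.npz");c=get_calibration("top");P=cloud(z["d"],z["T"],c);p=z["p"]
def big(a,b,n):
    cv2.imwrite(n,cv2.resize(p[a[1]:b[1],a[0]:b[0]],None,fx=7,fy=7,interpolation=cv2.INTER_CUBIC))
big((225,180),(305,240),"pics/rk.png"); big((400,150),(475,230),"pics/br.png")
m=(P[...,2]>0.105)&(P[...,1]>0.2)&(P[...,1]<0.32)&(P[...,0]>0.45)&(P[...,0]<0.6)
X=P[m];print(len(X));print(np.round(X[np.argsort(X[:,1])][::3],3))
# pole
m=(P[...,2]>0.1)&(P[...,1]<-0.15)&(P[...,1]>-0.4)&(P[...,0]>0.45)&(P[...,0]<0.7)
X=P[m];c0=X.mean(0);u,s,v=np.linalg.svd(X[:,:2]-c0[:2]);print("pole",c0,v[0],np.degrees(np.arctan2(v[0][1],v[0][0])),X[:,2].max(),np.percentile((X[:,:2]-c0[:2])@v[0],[0,1,99,100]))
# mallet handle
m=(P[...,2]>0.025)&(P[...,1]<0.1)&(P[...,1]>-0.08)&(P[...,0]>0.3)&(P[...,0]<0.54)
X=P[m];c1=X.mean(0);u,s,v=np.linalg.svd(X[:,:2]-c1[:2]);print("handle",c1,v[0],np.percentile((X[:,:2]-c1[:2])@v[0],[0,100]),np.percentile(X[:,2],[50,95]))
m=(P[...,2]>0.05)&(P[...,1]<0.1)&(P[...,1]>-0.08)&(P[...,0]>0.5)&(P[...,0]<0.68)
X=P[m];print("head",X.mean(0),X.min(0),X.max(0),cv2.minAreaRect(X[:,:2].astype(np.float32)))
E
```

```text
122
[[0.504 0.223 0.112]
 [0.501 0.225 0.121]
 [0.507 0.226 0.114]
 [0.503 0.228 0.125]
 [0.495 0.228 0.118]
 [0.497 0.23  0.129]
 [0.503 0.231 0.122]
 [0.497 0.232 0.13 ]
 [0.503 0.233 0.129]
 [0.498 0.236 0.124]
 [0.5   0.238 0.132]
 [0.497 0.238 0.126]
 [0.503 0.241 0.13 ]
 [0.497 0.244 0.13 ]
 [0.503 0.244 0.126]
 [0.503 0.247 0.127]
 [0.497 0.249 0.132]
 [0.506 0.25  0.126]
 [0.505 0.252 0.13 ]
 [0.503 0.255 0.127]
 [0.506 0.256 0.123]
 [0.503 0.258 0.127]
 [0.5   0.261 0.127]
 [0.5   0.264 0.128]
 [0.508 0.264 0.125]
 [0.5   0.267 0.124]
 [0.505 0.269 0.132]
 [0.508 0.27  0.126]
 [0.502 0.272 0.129]
 [0.508 0.274 0.134]
 [0.505 0.277 0.131]
 [0.518 0.278 0.108]
 [0.526 0.279 0.107]
 [0.517 0.28  0.114]
 [0.52  0.281 0.11 ]
 [0.523 0.282 0.106]
 [0.508 0.283 0.13 ]
 [0.511 0.284 0.126]
 [0.52  0.285 0.118]
 [0.523 0.287 0.107]
 [0.514 0.29  0.123]]
pole [ 0.57786935 -0.27319937  0.11635288] [-0.97854866  0.20601582] 168.11102963101538 0.1288430550924422 [-0.12503395 -0.12141466  0.12026957  0.12236563]
handle [0.44238517 0.01725914 0.04151178] [-0.99990489 -0.01379152] [-0.09669786  0.09673028] [0.04164632 0.04703388]
head [0.59494567 0.0186385  0.06227381] [ 0.55565323 -0.03805705  0.05027888] [0.63369905 0.07532337 0.07272085] ((0.5942277908325195, 0.018144402652978897), (0.07715115696191788, 0.11337251961231232), 1.087543249130249)
```

View pics/rk.png

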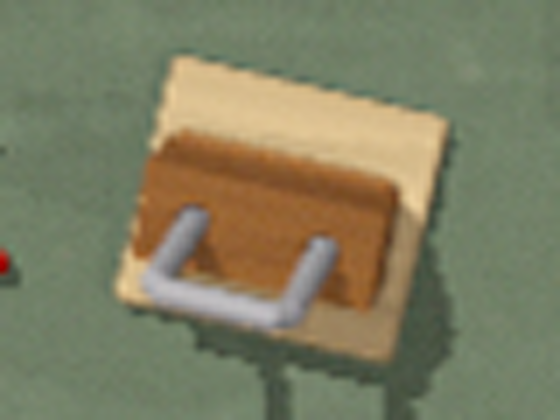

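View pics/br.png

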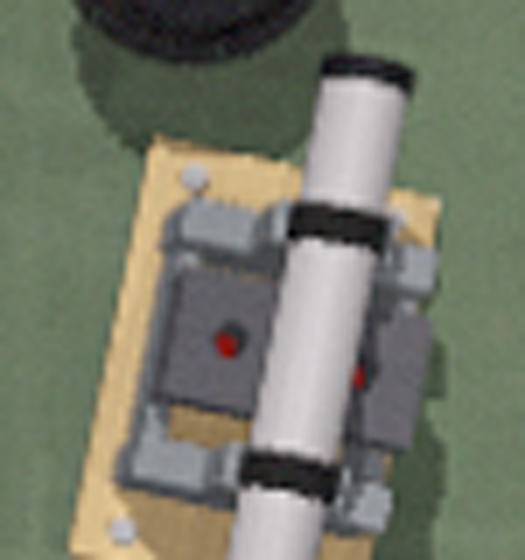

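Call:
apply_moves:
  increments: [85,-44,-29,-14,0,85,-44,-29,-14,0,85,-44,-29,-14,0,85,-44,-29,-14,0,85,-44,-29,-14,0,85,-44,-29,-10,0,85,-44,-29,-10,0,85,-44,-29,0,0]

```text
t: 1.65
eef_pos: [0.5105, 0.2481, 0.3033]
tool_rot: [0.0, 0.211, 0.978, 0.002]
contact_force: [0.7, 1.0, -0.2]
gripper_width: 0.997
```

Call:
apply_moves:
  increments: [85,0,0,0,10.7,85,0,0,0,10.7,85,0,0,0,10.7,85,0,0,0,10.7,85,0,0,0,10.7,85,0,0,0,10.7,85,0,0,0,10.7]

```text
t: 2.52
eef_pos: [0.514, 0.2408, 0.305]
tool_rot: [-0.0, 0.765, 0.644, 0.003]
contact_force: [-0.6, -0.2, -0.0]
gripper_width: 0.998
```

```bash
python3 - <<'E'
from h import *
o,p,P,T,c=snap("wrist","w1");print(o["t"],err(o),np.round(o["q"],2))
tx=toolT(o)[:3,0];print(np.degrees(np.arctan2(tx[1],tx[0])))
E
```

```text
2.525 (array([0.514 , 0.2408, 0.305 ]), array([ 80.14,  -0.27, 179.78])) [-0.86  0.22  0.38  1.72 -0.09  1.21 -0.63]
80.14417518168247
```

View pics/w1.png

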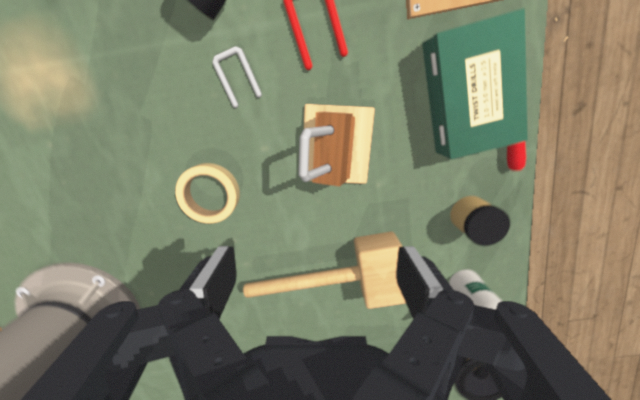

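```bash
python3 - <<'E'
from h import *
z=np.load("w1.npz");c=get_calibration("wrist");P=cloud(z["d"],z["T"],c);p=z["p"]
r=(slice(95,200),slice(270,390))
cv2.imwrite("pics/w1c.png",cv2.resize(p[r],None,fx=6,fy=6,interpolation=cv2.INTER_CUBIC))
m=np.zeros((400,640),bool);m[r]=True
g=m&(P[...,2]>0.075)
hsv=cv2.cvtColor(p,cv2.COLOR_BGR2HSV)
g&=hsv[...,1]<60
X=P[g];print(len(X));
tp=X[X[:,2]>0.113];print(len(tp),tp.min(0),tp.max(0))
# axis of bridge: fit line in xy
from numpy.linalg import svd
c0=tp.mean(0);u,s,v=svd(tp-c0);print(c0,v[0],np.degrees(np.arctan2(v[0][1],v[0][0])),np.percentile((tp-c0)@v[0],[0,2,50,98,100]))
# full model fit: cylinder segments surface points
from scipy.optimize import least_squares
def seg(Q,a,b):
    d=b-a;t=np.clip(((Q-a)@d)/(d@d),0,1);return np.linalg.norm(Q-a-t[:,None]*d,axis=1)
def mdl(x):
    ps,ti=x[3:5];y=np.array([-np.sin(ps),np.cos(ps),x[5]]);y/=np.linalg.norm(y)
    h=np.array([np.cos(ps),np.sin(ps),0]);zz=-np.sin(ti)*h+np.cos(ti)*np.array([0,0,1]);zz-=y*(zz@y);zz/=np.linalg.norm(zz);return y,zz
def f(x):
    y,zz=mdl(x);C=x[:3];a=C-.028*y;b=C+.028*y
    D=np.min([seg(X,a,b),seg(X,a,a-.101*zz),seg(X,b,b-.101*zz)],0);return np.r_[D-.006,x[5]*0.05]
s=least_squares(f,[.505,.257,.122,-.17,.45,0],loss='soft_l1',f_scale=.002)
print(np.round(s.x,4),np.degrees(s.x[3:5]),np.median(abs(s.fun)),np.percentile(s.fun,[5,95]))
y,zz=mdl(s.x);C=s.x[:3]
pts=[C,C-.028*y,C+.028*y,C-.028*y-.05*zz,C+.028*y-.05*zz]
uv=proj(pts,z["T"],c);print(uv)
q=p.copy()
for a in uv: cv2.circle(q,tuple(np.int32(np.round(a))),1,(0,0,255),-1)
cv2.imwrite("pics/w1d.png",cv2.resize(q[r],None,fx=6,fy=6,interpolation=cv2.INTER_NEAREST))
ct=get_calibration("top");zt=np.load("t1.npz");uv=proj(pts,zt["T"],ct);q=cv2.resize(zt["p"][180:240,225:305],None,fx=7,fy=7)
for a in uv: cv2.circle(q,tuple(np.int32((a+.5-[225,180])*7)),3,(0,0,255),-1)
cv2.imwrite("pics/t1d.png",q)
E
```

```text
787
535 [0.4914433  0.22706721 0.11316144] [0.51886865 0.29311934 0.12878201]
[0.50374808 0.26298797 0.12446252] [-0.21690502 -0.97603449  0.01757504] -102.5292812393638 [-0.03094757 -0.02974521 -0.00133684  0.03275857  0.0353267 ]
[ 0.5019  0.2604  0.1211 -0.213   0.4767  0.005 ] [-12.20267866  27.31533598] 0.0002954293938877339 [-0.00171405  0.00082981]
[[303.19967799 155.75583668]
 [302.60818029 177.47500933]
 [303.8200411  132.91596622]
 [319.9120157  170.17888648]
 [321.78000196 130.23274075]]
```

View pics/w1d.png

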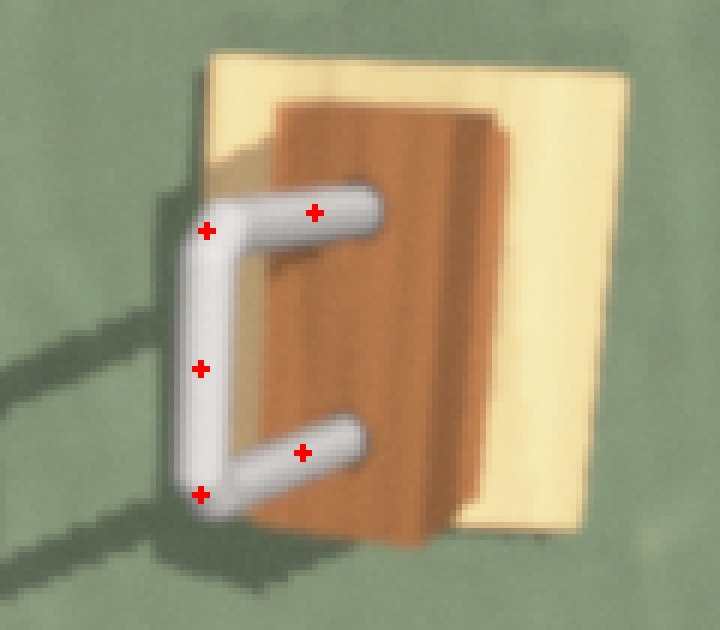

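View pics/t1d.png

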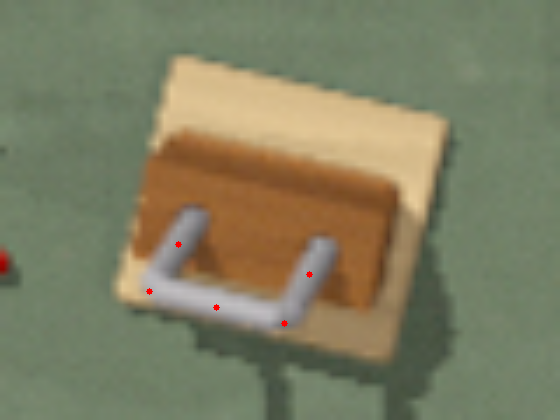

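Call:
apply_moves:
  increments: [85,17,-14,20,2.3,85,0,0,50,0,85,0,0,50,0,85,0,0,40,0,85,0,0,0,0]

```text
t: 3.2
eef_pos: [0.5051, 0.2631, 0.143]
tool_rot: [-0.0, 0.776, 0.631, 0.006]
contact_force: [0.2, 0.3, 0.3]
gripper_width: 0.998
```

```bash
python3 - <<'E'
from h import *
o,p,P,T,c=snap("wrist","w2");print(o["t"],err(o),np.round(o["q"],2))
C=np.array([.504,.2605,.121]);y=np.array([.211,.977,0])
print(np.round(toolT(o)[:3,:3].T@(C-o["eef_pos"]),4), proj([C,C-.028*y,C+.028*y],T,c))
E
```

```text
3.2 (array([0.5051, 0.2631, 0.143 ]), array([ 78.21,  -0.53, 179.62])) [-0.85  0.38  0.33  1.9  -0.16  0.87 -0.64]
[-0.003  -0.0007  0.022 ] [[315.22045325 223.01123444]
 [314.98475837 257.42223194]
 [315.47641486 185.62392114]]
```

View pics/w2.png

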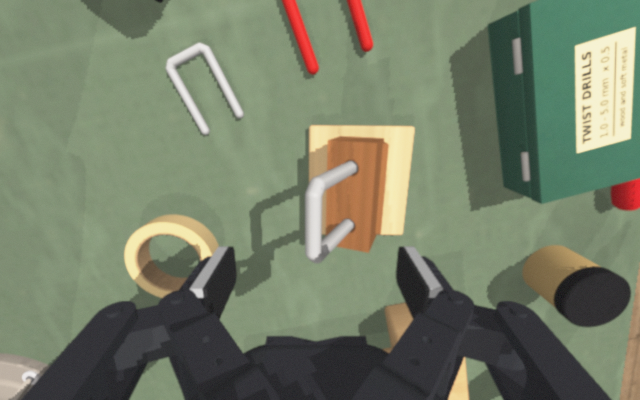

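Call:
apply_moves:
  increments: [85,-2,0,20,0,85,0,0,19,0,85,0,0,0,0,0,0,0,0,0,0,0,0,0,0,0,0,0,0,0,0,0,0,0,0,0,0,0,0,0,0,0,0,0,0,0,0,0,0,0]
  squeeze: 30

```text
t: 4.5
eef_pos: [0.5124, 0.2657, 0.1138]
tool_rot: [0.0, 0.775, 0.632, 0.015]
contact_force: [0.4, 0.7, 0.2]
gripper_width: -0.001
```

```bash
python3 - <<'E'
from h import *
o,p,P,T,c=snap("wrist","w3");print(o["t"],err(o),o["gripper_width"]*85.4,o["contact_force"])
E
```

```text
4.5 (array([0.5124, 0.2657, 0.1138]), array([ 78.37,  -1.3 , 178.92])) -0.07876574192148199 [0.40748905 0.70374656 0.15057749]
```

View pics/w3.png

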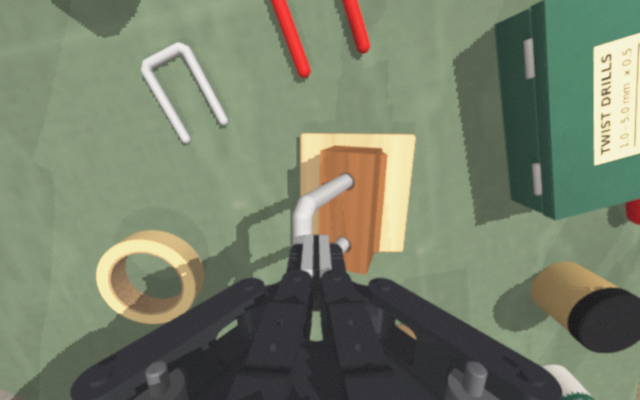

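Call:
apply_moves:
  increments: [0,0,0,-25,0,85,0,0,-20,0,85,0,0,0,0,85,0,0,0,0,85,0,0,0,0,85,0,0,0,0]

```text
t: 5.3
eef_pos: [0.5099, 0.2641, 0.1569]
tool_rot: [0.0, 0.775, 0.632, 0.012]
contact_force: [-1.0, 0.4, 0.0]
gripper_width: 0.999
```

```bash
cat > fitu.py <<'E'
from h import *
from scipy.optimize import least_squares
def seg(Q,a,b):
    d=b-a;t=np.clip(((Q-a)@d)/(d@d),0,1);return np.linalg.norm(Q-a-t[:,None]*d,axis=1)
def mdl(x):
    ps,ti=x[3:5];y=np.array([-np.sin(ps),np.cos(ps),x[5]]);y/=np.linalg.norm(y)
    h=np.array([np.cos(ps),np.sin(ps),0]);zz=-np.sin(ti)*h+np.cos(ti)*np.array([0,0,1]);zz-=y*(zz@y);zz/=np.linalg.norm(zz);return y,zz
def fit(p,P,x0,rad=.11,zmin=.075):
    hsv=cv2.cvtColor(p,cv2.COLOR_BGR2HSV)
    x0=np.array(x0,float)
    g=(hsv[...,1]<60)&(hsv[...,2]>90)&(P[...,2]>zmin)&(np.linalg.norm(P-x0[:3],axis=-1)<rad)
    y,zz=mdl(x0);C=x0[:3];a=C-.028*y;b=C+.028*y
    D=lambda X,C,y,zz:np.min([seg(X,C-.028*y,C+.028*y),seg(X,C-.028*y,C-.028*y-.101*zz),seg(X,C+.028*y,C+.028*y-.101*zz)],0)
    X=P[g];X=X[abs(D(X,C,y,zz))<.025]
    def f(x):
        y,zz=mdl(x);return np.r_[D(X,x[:3],y,zz)-.006,x[5]*.05]
    s=least_squares(f,x0,loss='soft_l1',f_scale=.002)
    return s.x,len(X),np.median(abs(s.fun))
def show(p,T,c,x,name,r=None,k=3):
    y,zz=mdl(x);C=x[:3];uv=proj([C,C-.028*y,C+.028*y,C-.028*y-.05*zz,C+.028*y-.05*zz,C-.028*y-.101*zz,C+.028*y-.101*zz],T,c)
    u,v=np.int32(uv.mean(0));u0,v0=max(0,min(540,u-90)),max(0,min(400-150,v-75))
    q=cv2.resize(p[v0:v0+150,u0:u0+180],None,fx=4,fy=4,interpolation=cv2.INTER_CUBIC)
    for a in uv: cv2.circle(q,tuple(np.int32((a+.5-[u0,v0])*4)),2,(0,0,255),-1)
    cv2.imwrite(name,q);return uv
E
python3 - <<'E'
from fitu import *
o,p,P,T,c=snap("wrist","w4");print(o["t"],err(o),o["gripper_width"]*85.4,o["contact_force"])
x,n,e=fit(p,P,[.504,.26,.121,-.213,.477,0]);print(np.round(x,4),np.degrees(x[3:5]),n,e)
print(np.round(toolT(o)[:3,:3].T@(x[:3]-o["eef_pos"]),4));show(p,T,c,x,"pics/w4d.png")
E
```

```text
5.3 (array([0.5099, 0.2641, 0.1569]), array([ 78.38,  -1.1 , 179.09])) 85.32450290510911 [-0.99212188  0.42095831  0.00922613]
[ 5.020e-01  2.603e-01  1.211e-01 -2.135e-01  4.805e-01 -4.000e-04] [-12.23020887  27.5282513 ] 1967 0.0002990053167484263
[-0.006  -0.0075  0.0356]
```

View pics/w4d.png

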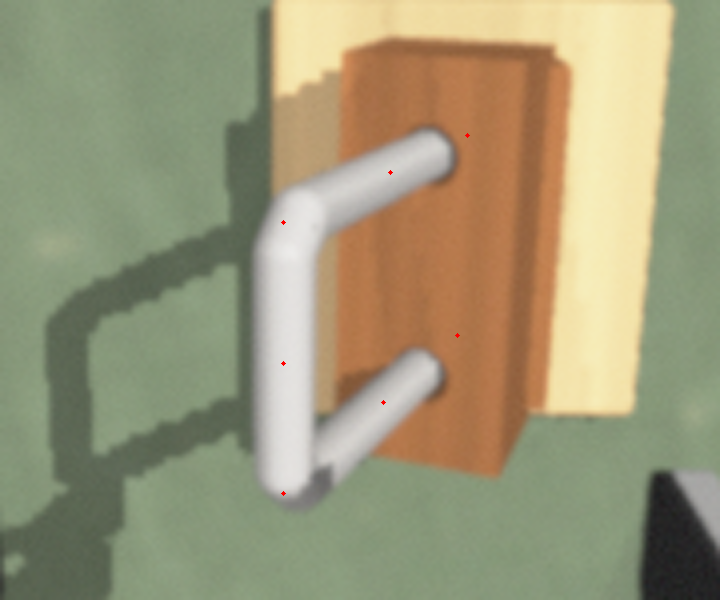

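Call:
apply_moves:
  increments: [85,-6,-6.5,0,0,85,0,0,20,0,85,0,0,20,0,85,0,0,17,0]

```text
t: 5.85
eef_pos: [0.5025, 0.2598, 0.099]
tool_rot: [-0.0, 0.775, 0.632, 0.013]
contact_force: [0.2, 0.3, -0.0]
gripper_width: 0.996
```

```bash
python3 - <<'E'
from h import *
o=get_obs();print(o["t"],err(o),np.round(toolT(o)[:3,:3].T@(np.array([.503,.2603,.1211])-o["eef_pos"]),4))
E
```

```text
5.85 (array([0.5025, 0.2598, 0.099 ]), array([ 78.37,  -1.18, 179.04])) [ 0.0011  0.0008 -0.0221]
```

Good; close, one check after.

Call:
apply_moves:
  increments: [0,0,0,0,0,0,0,0,0,0,0,0,0,0,0,0,0,0,0,0,0,0,0,0,0]
  squeeze: 30

```text
t: 6.48
eef_pos: [0.5026, 0.2594, 0.0995]
tool_rot: [0.0, 0.775, 0.631, 0.013]
contact_force: [0.2, -0.7, -2.7]
gripper_width: 0.12
```

```bash
python3 - <<'E'
from h import *
o,p,P,T,c=snap("wrist","w5");print(o["t"],err(o),o["gripper_width"]*85.4,o["contact_force"])
E
```

```text
6.475 (array([0.5026, 0.2594, 0.0995]), array([ 78.34,  -1.19, 179.01])) 10.23896105664863 [ 0.23438968 -0.70659582 -2.69898741]
```

View pics/w5.png

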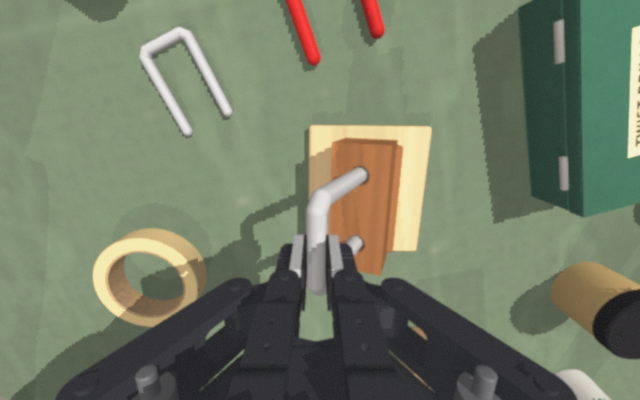

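Call:
apply_moves:
  increments: [0,0,-3.7,-7.1,0,0,0,-3.7,-7.1,0,0,0,-3.7,-7.1,0]

```text
t: 6.9
eef_pos: [0.4907, 0.2612, 0.1216]
tool_rot: [0.0, 0.775, 0.631, 0.013]
contact_force: [0.8, 0.9, -1.1]
gripper_width: 0.118
```

```bash
python3 - <<'E'
from fitu import *
o,p,P,T,c=snap("wrist","w6");print(o["t"],err(o),o["gripper_width"]*85.4,o["contact_force"])
E
```

```text
6.9 (array([0.4907, 0.2612, 0.1216]), array([ 78.32,  -1.16, 179.02])) 10.111428601815922 [ 0.76627114  0.92138145 -1.14576439]
```

View pics/w6.png

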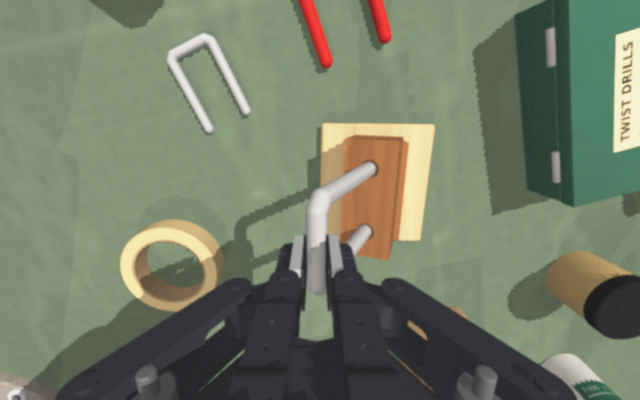

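Call:
apply_moves:
  increments: [0,0,7.5,-3.5,0,0,0,7.8,-2.8,0,0,0,8,-2.1,0]
  squeeze: 20

```text
t: 7.32
eef_pos: [0.5116, 0.257, 0.1313]
tool_rot: [-0.001, 0.775, 0.632, 0.012]
contact_force: [-2.3, 0.8, -1.2]
gripper_width: 0.122
```

```bash
python3 - <<'E'
from fitu import *
o,p,P,T,c=snap("wrist","w7");print(o["t"],err(o),o["gripper_width"]*85.4,o["contact_force"])
E
```

```text
7.325 (array([0.5116, 0.257 , 0.1313]), array([ 78.42,  -1.13, 179.27])) 10.396483499173742 [-2.25861316  0.76336114 -1.23277341]
```

View pics/w7.png

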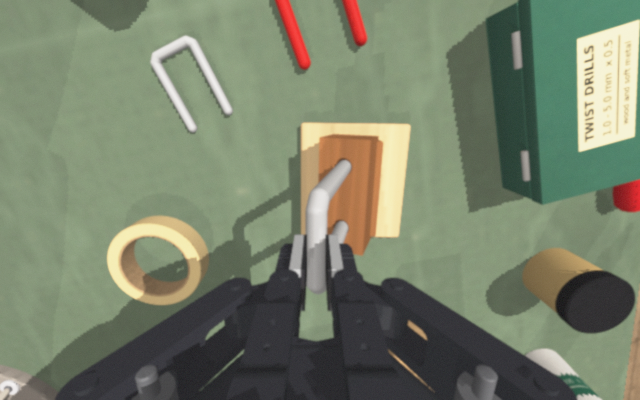

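Call:
apply_moves:
  increments: [0,0,8.2,-1.4,0,0,0,8.3,-0.7,0,0,0,7.4,0,0]

```text
t: 7.75
eef_pos: [0.5385, 0.2513, 0.1341]
tool_rot: [-0.001, 0.775, 0.632, 0.013]
contact_force: [-2.0, 0.1, -1.4]
gripper_width: 0.117
```

```bash
python3 - <<'E'
from fitu import *
o,p,P,T,c=snap("wrist","w8");print(o["t"],err(o),o["gripper_width"]*85.4,o["contact_force"])
C=toolT(o)@np.array([0,0,-.0205,1]);print(C)
x,n,e=fit(p,P,[*C[:3],-.207,.05,0]);print(np.round(x,4),np.degrees(x[3:5]),n,e);show(p,T,c,x,"pics/w8d.png")
o,p,P,T,c=snap("side","s8");show(p,T,c,x,"pics/s8d.png")
E
```

```text
7.75 (array([0.5385, 0.2513, 0.1341]), array([ 78.37,  -1.16, 179.14])) 9.94992122008627 [-2.00112034  0.0698698  -1.3704789 ]
[0.53813169 0.25099347 0.15463322 1.        ]
[ 0.5377  0.251   0.1537 -0.2108 -0.0381  0.0279] [-12.07684856  -2.1845934 ] 2755 0.000698776076695674
```

View pics/w8d.png

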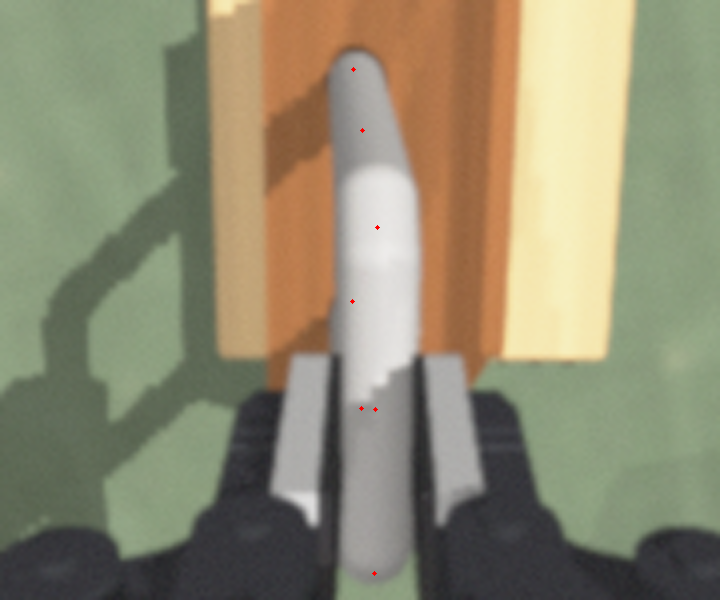

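View pics/s8d.png

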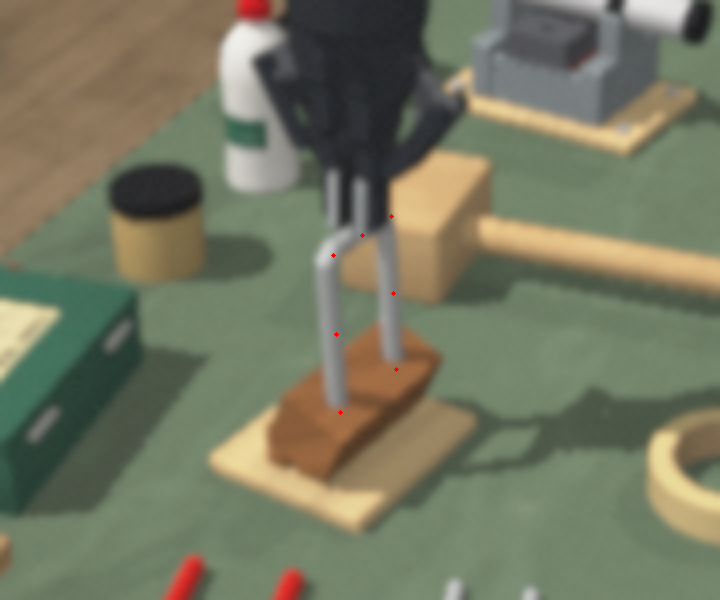

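Call:
apply_moves:
  increments: [0,0,0,-10,0,0,0,0,-20,0,0,0,0,-30,0,0,0,0,-30,0,0,0,0,-20,0,0,0,0,-10,0]
  squeeze: 40

```text
t: 8.6
eef_pos: [0.537, 0.2481, 0.2604]
tool_rot: [0.001, 0.775, 0.631, 0.014]
contact_force: [0.6, 0.6, -2.3]
gripper_width: 0.098
```

Call:
apply_moves:
  increments: [0,-15,4,0,0,0,-30,7,0,0,0,-45,11,0,0,0,-50,12,0,0,0,-50,12,0,0,0,-50,12,0,0,0,-50,12,0,0,0,-50,12,0,0,0,-50,12,0,0,0,-45,11,0,0,0,-45,11,0,0,0,-30,7,0,0]

```text
t: 10.1
eef_pos: [0.5426, -0.3022, 0.2432]
tool_rot: [-0.002, 0.776, 0.63, 0.007]
contact_force: [-0.1, 0.7, -1.8]
gripper_width: 0.097
```

```bash
python3 - <<'E'
from h import *
o=get_obs();print(o["t"],err(o),o["gripper_width"]*85.4,o["contact_force"])
t=np.array([.56,-.36,.26]);print(np.round(toolT(o)[:3,:3].T@(t-o["eef_pos"]),4))
E
```

```text
10.1 (array([ 0.5426, -0.3022,  0.2432]), array([ 78.13,  -0.79, 179.69])) 8.309110216023026 [-0.13508283  0.72591609 -1.81086902]
[-0.0528  0.029  -0.0174]
```

Call:
apply_moves:
  increments: [0,-25,12,-10,0,0,-20,12,-5,0,0,-8,5,-2,0,0,0,0,0,0]

```text
t: 10.6
eef_pos: [0.5528, -0.3677, 0.2554]
tool_rot: [-0.005, 0.779, 0.626, 0.004]
contact_force: [1.0, 0.4, -2.5]
gripper_width: 0.096
```

```bash
python3 - <<'E'
from h import *
o,p,P,T,c=snap("wrist","w9");print(o["t"],err(o),o["gripper_width"]*85.4,o["contact_force"])
E
```

```text
10.6 (array([ 0.5528, -0.3677,  0.2554]), array([  77.57,   -0.71, -179.82])) 8.211374768721484 [ 1.00078462  0.43267821 -2.54589133]
```

View pics/w9.png

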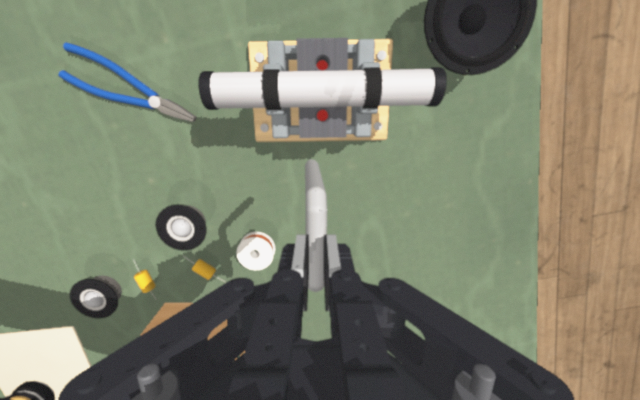

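```bash
python3 - <<'E'
from h import *
z=np.load("w9.npz");c=get_calibration("wrist");T=z["T"];P=cloud(z["d"],T,c);p=z["p"]
cv2.imwrite("pics/w9c.png",cv2.resize(p[30:150,240:400],None,fx=5,fy=5,interpolation=cv2.INTER_CUBIC))
def ray(uv,h):
    n=cv2.undistortPoints(np.array([[uv]],float),c["mtx"],np.array(c["D"]))[0,0]
    d=T[:3,:3]@[n[0],n[1],1];k=(h-T[2,3])/d[2];return T[:3,3]+k*d
# red
hsv=cv2.cvtColor(p,cv2.COLOR_BGR2HSV);m=((hsv[...,0]<8)|(hsv[...,0]>172))&(hsv[...,1]>110);m[:,:300]=0;m[:,345:]=0;m[150:]=0
n,l,s,ce=cv2.connectedComponentsWithStats(m.astype(np.uint8));print(s,ce)
# pole axis
m=(P[...,2]>.105)&(abs(P[...,1]+.27)<.1)&(P[...,0]>.45)&(P[...,0]<.7)
m[150:]=0
X=P[m];c0=X.mean(0);u,sv,v=np.linalg.svd(X[:,:2]-c0[:2]);d=v[0]*np.sign(v[0][0]);t=(X[:,:2]-c0[:2])@d
print("pole",c0,np.degrees(np.arctan2(d[1],d[0])),t.min(),t.max(),np.percentile(X[:,2],[50,95,99]),"mid",c0[:2]+d*(t.min()+t.max())/2)
for uv in [(322,65),(322,115)]: print(uv,P[uv[1],uv[0]],ray(uv,.08))
print("plate z",P[125,312],P[50,312],P[128,335])
E
```

```text
[[     0      0    640    400 255806]
 [   317     60     11     10     91]
 [   317    109     11     12    103]] [[319.49817049 199.5821091 ]
 [321.86813187  64.46153846]
 [321.95145631 114.88349515]]
pole [ 0.57858574 -0.27618849  0.11647841] -11.657046514593663 -0.12404206929080243 0.12374198768970152 [0.11756239 0.12102173 0.12220505] mid [ 0.5784388  -0.27615817]
(322, 65) [ 0.58621681 -0.24690721  0.04779507] [ 0.58478868 -0.25080865  0.08      ]
(322, 115) [ 0.57406233 -0.30398467  0.04731952] [ 0.57368153 -0.30293009  0.08      ]
plate z [ 0.55977653 -0.31153326  0.07921723] [ 0.57724749 -0.23374263  0.0794883 ] [ 0.58566783 -0.32079984  0.07884293]
```

View pics/w9c.png

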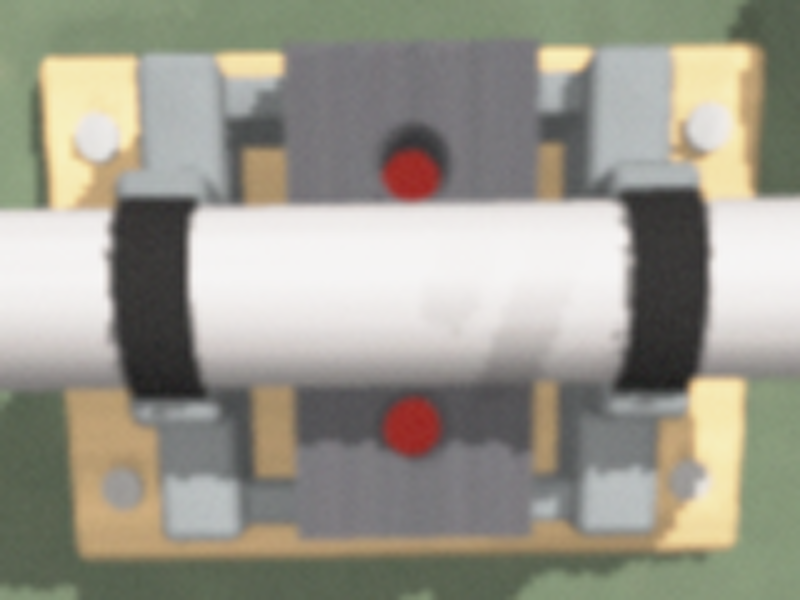

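```bash
python3 - <<'E'
from fitu import *
z=np.load("w9.npz");c=get_calibration("wrist");T=z["T"];P=cloud(z["d"],T,c);p=z["p"]
o=get_obs();C=(toolT(o)@[0,0,-.0205,1])[:3];print(C)
x,n,e=fit(p,P,[*C,-.21,-.04,0.01],zmin=.14);y,zz=mdl(x)
print(np.round(x,4),np.degrees(x[3:5]),n,e);print(show(p,T,c,x,"pics/w9d.png"))
print("tipmid",x[:3]-.101*zz, "tipfar",x[:3]+.028*y-.101*zz)
E
```

```text
[ 0.55276656 -0.36736109  0.27581156]
[ 0.5525 -0.3679  0.2749 -0.2105 -0.0421  0.014 ] [-12.0585451   -2.41441508] 2735 0.0008601339525697105
[[315.74438729 247.78152246]
 [316.03786153 288.86688649]
 [315.4176912  202.07385279]
 [313.46059333 248.05832603]
 [312.76366235 178.34404794]
 [311.78002012 221.46757247]
 [311.09996524 163.46965182]]
tipmid [ 0.54865409 -0.365669    0.17395142] tipfar [ 0.55450302 -0.33828953  0.17434448]
```

View pics/w9d.png

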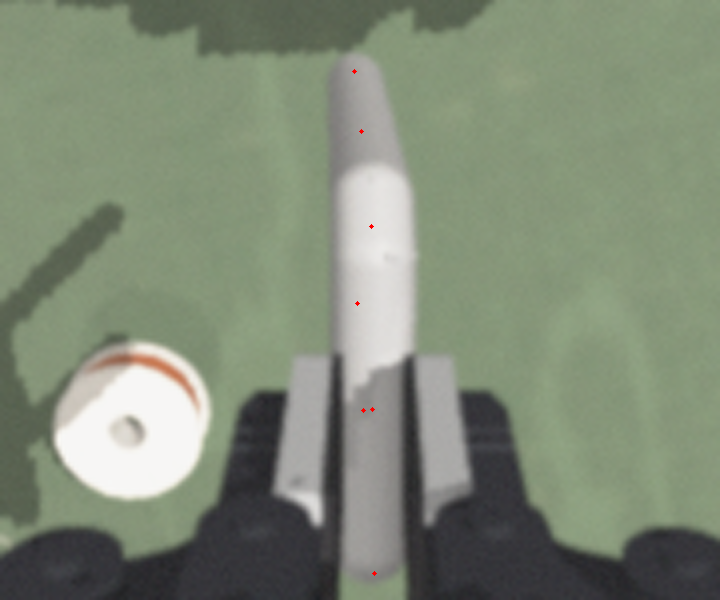

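```bash
cat > rel.py <<'E'
import sys
from h import *
o=get_obs();t=np.array([float(a) for a in sys.argv[1:4]])
M=toolT(o);print("t",o["t"],err(o),"F",np.round(o["contact_force"],1),"w",round(o["gripper_width"]*85.4,1))
print("abs: tool delta mm",np.round(1000*M[:3,:3].T@(t-o["eef_pos"]),1))
E
python3 rel.py 0.5838 -0.2790 0.2554; python3 rel.py 0.5838 -0.2790 0.175
```

```text
t 10.65 (array([ 0.5528, -0.3671,  0.2553]), array([  77.6 ,   -0.73, -179.8 ])) F [-0.4 -0.6 -2.6] w 7.9
abs: tool delta mm [92.7 11.4  1.1]
t 10.65 (array([ 0.5528, -0.3671,  0.2553]), array([  77.6 ,   -0.73, -179.8 ])) F [-0.4 -0.6 -2.6] w 7.9
abs: tool delta mm [91.7 11.7 81.4]
```

Call:
apply_moves:
  increments: [0,15,2,0,0,0,30,4,0,0,0,25,3,0,-0.4,0,15,2,0,0,0,6,0,0,0]

```text
t: 11.28
eef_pos: [0.5845, -0.2693, 0.2557]
tool_rot: [-0.007, 0.775, 0.632, 0.005]
contact_force: [0.0, 0.0, -1.4]
gripper_width: 0.101
```

```bash
python3 rel.py 0.5838 -0.2790 0.20
```

```text
t 11.275 (array([ 0.5845, -0.2693,  0.2557]), array([  78.4 ,   -0.99, -179.71])) F [ 0.   0.  -1.4] w 8.6
abs: tool delta mm [-10.6   1.5  55.5]
```

Call:
apply_moves:
  increments: [0,-10,1.5,0,0,0,0,0,0,0]

```text
t: 11.52
eef_pos: [0.5834, -0.2808, 0.2557]
tool_rot: [-0.007, 0.775, 0.632, 0.005]
contact_force: [-0.2, -0.3, -1.5]
gripper_width: 0.095
```

```bash
python3 rel.py 0.5838 -0.2790 0.20; python3 - <<'E'
from fitu import *
o,p,P,T,c=snap("wrist","w10")
C=(toolT(o)@[0,0,-.0205,1])[:3]
x,n,e=fit(p,P,[*C,-.21,-.04,0.01],zmin=.14);y,zz=mdl(x);print(np.round(x,4),n,e)
tm=x[:3]-.101*zz;print("tipmid",tm)
cv2.imwrite("pics/w10c.png",cv2.resize(p[130:330,220:420],None,fx=3,fy=3,interpolation=cv2.INTER_CUBIC))
H=np.array([.5797,-.277,.08]);yy=np.array([.202,.979,0]);print(proj([H-.028*yy,H+.028*yy],T,c))
E
```

```text
t 11.525 (array([ 0.5834, -0.2808,  0.2557]), array([  78.37,   -0.93, -179.71])) F [-0.2 -0.3 -1.5] w 8.1
abs: tool delta mm [ 0.9  0.3 55.7]
[ 0.5832 -0.2811  0.2751 -0.1944 -0.0459  0.0202] 2757 0.0009105623287977674
tipmid [ 0.57906342 -0.27823186  0.17425872]
[[313.21788568 191.59396239]
 [313.11949583 147.23294666]]
```

View pics/w10c.png

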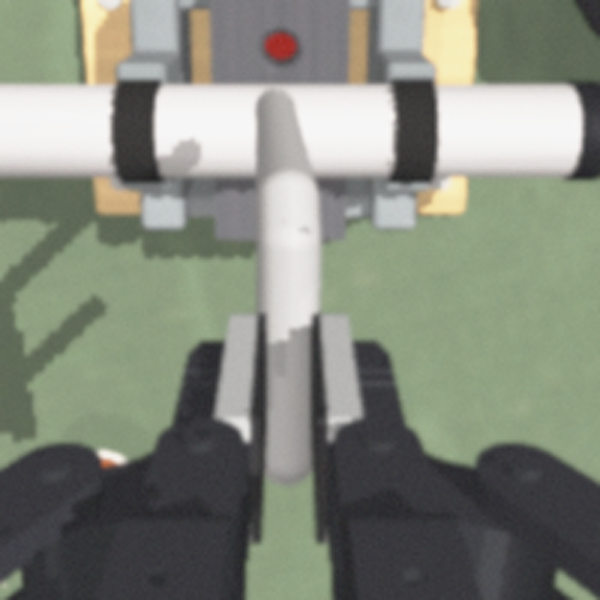

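```bash
python3 rel.py 0.5847 -0.2791 0.2557;python3 rel.py 0.5847 -0.2791 0.188
```

```text
t 11.575 (array([ 0.5836, -0.2801,  0.2556]), array([  78.39,   -0.97, -179.71])) F [ 0.   0.6 -1.4] w 8.2
abs: tool delta mm [ 1.2  0.9 -0.1]
t 11.575 (array([ 0.5836, -0.2801,  0.2556]), array([  78.39,   -0.97, -179.71])) F [ 0.   0.6 -1.4] w 8.2
abs: tool delta mm [ 0.   1.2 67.6]
```

Call:
apply_moves:
  increments: [0,0,1.2,15,0.5,0,0,0,20,0,0,0,0,20,0,0,0,0,8,0,0,0,0,0,0]
  squeeze: 30

```text
t: 12.2
eef_pos: [0.5828, -0.2816, 0.1874]
tool_rot: [-0.008, 0.78, 0.626, 0.004]
contact_force: [0.3, -0.5, -1.4]
gripper_width: 0.097
```

```bash
python3 rel.py 0.5847 -0.2791 0.17; python3 - <<'E'
from fitu import *
o,p,P,T,c=snap("wrist","w11")
C=(toolT(o)@[0,0,-.0205,1])[:3]
x,n,e=fit(p,P,[*C,-.21,-.04,0.01],zmin=.14);y,zz=mdl(x);print(np.round(x,4),n,e)
tm=x[:3]-.101*zz;print("tipmid",tm)
cv2.imwrite("pics/w11c.png",cv2.resize(p[130:330,220:420],None,fx=3,fy=3,interpolation=cv2.INTER_CUBIC))
o,p,P,T,c=snap("side","s11");cv2.imwrite("pics/s11c.png",cv2.resize(p[80:230,270:420],None,fx=4,fy=4,interpolation=cv2.INTER_CUBIC))
E
```

```text
t 12.2 (array([ 0.5828, -0.2816,  0.1874]), array([  77.53,   -0.93, -179.57])) F [ 0.3 -0.5 -1.4] w 8.3
abs: tool delta mm [ 2.6  1.4 17.4]
[ 0.5825 -0.2822  0.2069 -0.217  -0.0498  0.0316] 2676 0.0009814395545767237
tipmid [ 0.57827806 -0.27798236  0.10602835]
```

View pics/w11c.png

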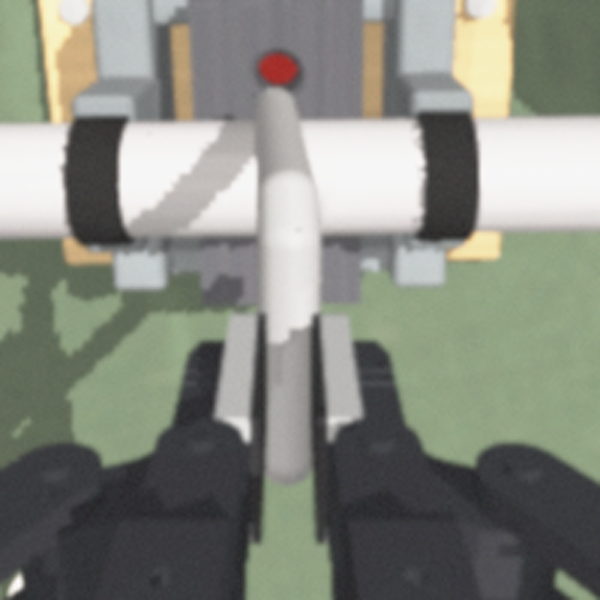

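View pics/s11c.png

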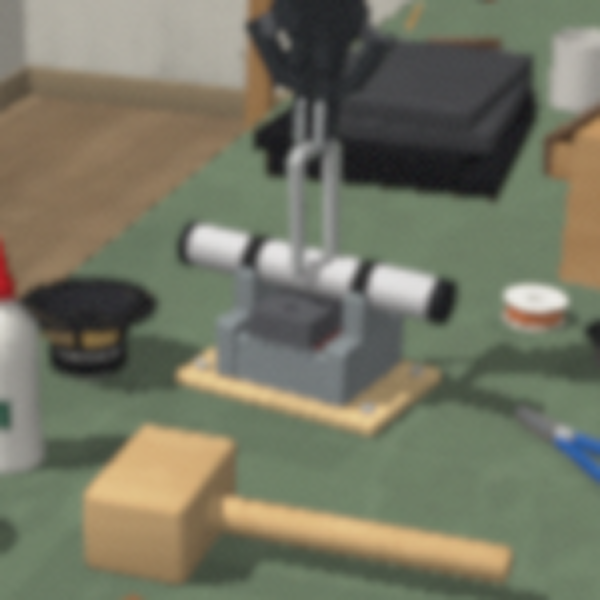

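```bash
cat >> fitu.py <<'E'
def fit2(tag,o,x0,zmin):
    z=np.load(tag+".npz");c=get_calibration("wrist");T=z["T"];P=cloud(z["d"],T,c);p=z["p"]
    M=T@np.linalg.inv(c["T_tool_cam"])
    L=(P-M[:3,3])@M[:3,:3]
    P=P.copy();P[(abs(L[...,0])<.014)|(abs(L[...,1])>.02)|(L[...,0]<-.045)|(L[...,0]<.014)&(abs(L[...,1])>.0075)]=np.nan
    x,n,e=fit(p,P,x0,zmin=zmin);y,zz=mdl(x)
    return x,n,e,x[:3]-.101*zz,(p,T,c)
E
python3 - <<'E'
from fitu import *
for tag,zm in [("w9",.14),("w10",.15),("w11",.135)]:
    z=np.load(tag+".npz");c=get_calibration("wrist");M=z["T"]@np.linalg.inv(c["T_tool_cam"])
    x,n,e,tm,(p,T,c)=fit2(tag,None,[*(M@[0,0,-.0205,1])[:3],-.21,-.04,.01],zm)
    print(tag,np.round(x,4),n,round(e,5),tm, "toolx z",M[2,0],"TCP",M[:3,3])
    show(p,T,c,x,f"pics/{tag}e.png")
E
```

```text
w9 [ 0.5525 -0.3673  0.2737 -0.219  -0.046  -0.0027] 1550 0.00047 [ 0.54790999 -0.3665105   0.17277071] toolx z 0.012348773180500736 TCP [ 0.55282563 -0.36770295  0.25544806]
w10 [ 0.5831 -0.2804  0.2739 -0.2036 -0.049   0.0032] 1558 0.00046 [ 0.57835667 -0.279097    0.17300201] toolx z 0.01627296613486975 TCP [ 0.58339901 -0.28077482  0.25567578]
w11 [ 0.5825 -0.2813  0.2056 -0.2215 -0.0524  0.004 ] 1484 0.00051 [ 0.5774659  -0.27970716  0.10476521] toolx z 0.01624949117630324 TCP [ 0.58284794 -0.28165013  0.18740896]
```

View pics/w11e.png

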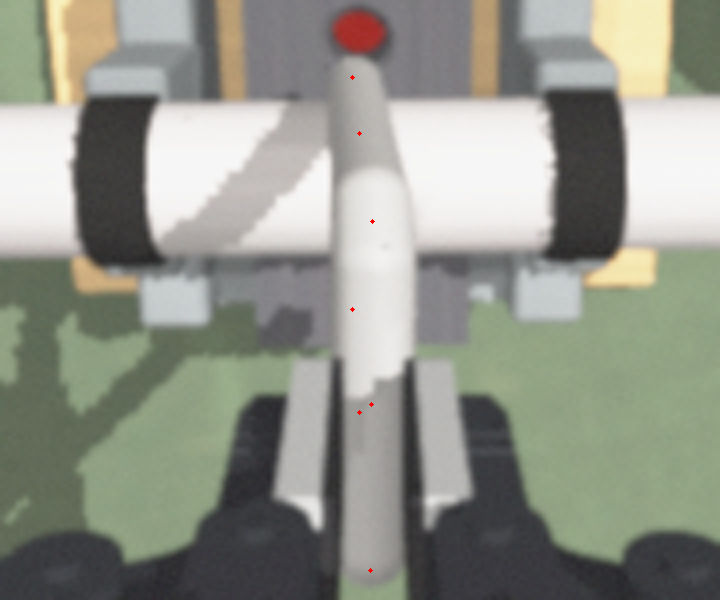

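```bash
python3 - <<'E'
from h import *
c=get_calibration("wrist")
def ray(T,uv,h):
    n=cv2.undistortPoints(np.array([[uv]],float),c["mtx"],np.array(c["D"]))[0,0]
    d=T[:3,:3]@[n[0],n[1],1];k=(h-T[2,3])/d[2];return T[:3,3]+k*d
yy=np.array([.202,.979,0])
T=np.load("w11.npz")["T"]
for h in(.08,.078): print("w11 center",ray(T,(312.8,153),h)-.028*yy)
T=np.load("w10.npz")["T"]; print("w10",ray(T,(313.8,145.2),.08)-.028*yy)
T=np.load("w9.npz")["T"]; print("w9",(ray(T,(322.9,63),.08)-.028*yy),ray(T,(322.5,114.5),.08)+.028*yy)
# zoom hole
p=np.load("w11.npz")["p"];cv2.imwrite("pics/hole.png",cv2.resize(p[138:178,290:340],None,fx=12,fy=12,interpolation=cv2.INTER_CUBIC))
for tag in("w11","w10"):
    z=np.load(tag+".npz");P=cloud(z["d"],z["T"],c)
    m=(P[...,2]>.108)&(P[...,2]<.125)&(abs(P[...,1]+.27)<.06)&(P[...,0]>.46)&(P[...,0]<.7)
    hsv=cv2.cvtColor(z["p"],cv2.COLOR_BGR2HSV);m&=hsv[...,2]>180;m[:,290:345]=0
    X=P[m];c0=X.mean(0);u,s,v=np.linalg.svd(X[:,:2]-c0[:2],full_matrices=False);d=v[0]*np.sign(v[0][0])
    print(tag,c0,np.degrees(np.arctan2(d[1],d[0])), "y at x=.58:",c0[1]+d[1]/d[0]*(.58-c0[0]))
E
```

```text
w11 center [ 0.58075802 -0.27442651  0.08      ]
w11 center [ 0.58065542 -0.27472287  0.078     ]
w10 [ 0.58100251 -0.27477665  0.08      ]
w9 [ 0.58052607 -0.27645985  0.08      ] [ 0.58002394 -0.27509502  0.08      ]
w11 [ 0.57891768 -0.27210454  0.11666858] -11.71743335023541 y at x=.58: -0.27232901931758113
w10 [ 0.57832148 -0.27233303  0.11666309] -11.812645568272679 y at x=.58: -0.27268407989921234
```

View pics/hole.png

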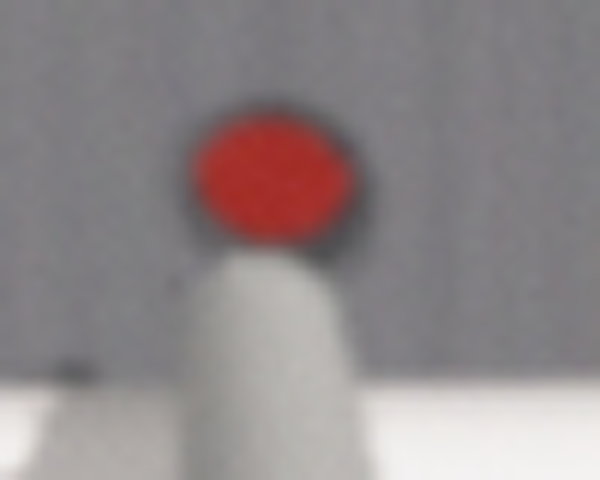

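```bash
python3 - <<'E'
from h import *
c=get_calibration("wrist")
def ray(T,uv,h):
    n=cv2.undistortPoints(np.array([[uv]],float),c["mtx"],np.array(c["D"]))[0,0]
    d=T[:3,:3]@[n[0],n[1],1];k=(h-T[2,3])/d[2];return T[:3,3]+k*d
T=np.load("w11.npz")["T"];print(T[:3,3])
for h in(.109,.111,.113):
  t=ray(T,(312.4,165.5),h);print(t,t-.028*np.array([.216,.976,0]))
E
python3 rel.py 0.586 -0.277 0.18
```

```text
[ 0.6003681  -0.20670877  0.35200468]
[ 0.58514804 -0.25339126  0.109     ] [ 0.57910004 -0.28071926  0.109     ]
[ 0.5852733  -0.25300705  0.111     ] [ 0.5792253  -0.28033505  0.111     ]
[ 0.58539857 -0.25262284  0.113     ] [ 0.57935057 -0.27995084  0.113     ]
t 12.3 (array([ 0.5834, -0.2818,  0.1884]), array([  77.55,   -0.92, -179.66])) F [ 0.3 -0.7 -1.9] w 8.6
abs: tool delta mm [5.1 1.5 8.5]
```

Call:
apply_moves:
  increments: [0,5,0.8,4,0,0,0,0,3,0,0,0,0,0,0]

```text
t: 12.68
eef_pos: [0.5865, -0.2769, 0.1827]
tool_rot: [-0.006, 0.779, 0.626, 0.005]
contact_force: [0.6, 0.0, -2.3]
gripper_width: 0.095
```

```bash
python3 rel.py 0.5853 -0.2767 0.18; python3 - <<'E'
from fitu import *
o,p,P,T,c=snap("wrist","w12");M=toolT(o)
x,n,e,tm,_=fit2("w12",None,[*(M@[0,0,-.0205,1])[:3],-.21,-.04,.01],.135);print(np.round(x,4),tm)
cv2.imwrite("pics/w12c.png",cv2.resize(p[135:215,270:370],None,fx=8,fy=8,interpolation=cv2.INTER_CUBIC))
E
```

```text
t 12.675 (array([ 0.5865, -0.2769,  0.1827]), array([  77.58,   -0.91, -179.83])) F [ 0.6  0.  -2.3] w 8.1
abs: tool delta mm [-0.1 -1.2  2.7]
[ 0.5861 -0.2765  0.2009 -0.2204 -0.0491  0.0041] [ 0.58135607 -0.27500217  0.10000421]
```

View pics/w12c.png

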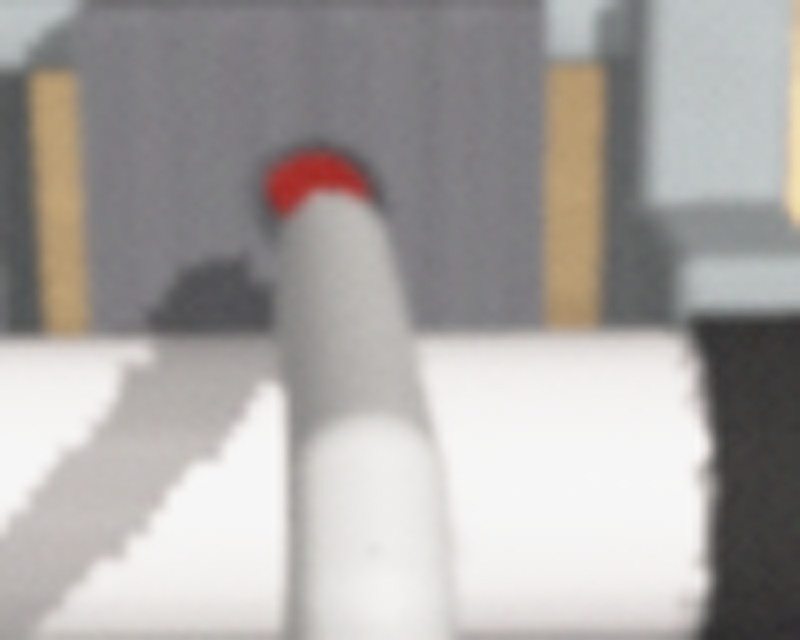

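Call:
apply_moves:
  increments: [0,0,-1.2,8,0,0,0,0,7,0,0,0,0,4,0,0,0,0,0,0]
  squeeze: 25

```text
t: 13.22
eef_pos: [0.5851, -0.2762, 0.1622]
tool_rot: [-0.006, 0.779, 0.626, 0.005]
contact_force: [0.2, -0.3, -2.5]
gripper_width: 0.096
```

```bash
python3 rel.py 0.5853 -0.2767 0.165; python3 - <<'E'
from fitu import *
o,p,P,T,c=snap("wrist","w13");M=toolT(o)
x,n,e,tm,_=fit2("w13",None,[*(M@[0,0,-.0205,1])[:3],-.21,-.04,.01],.135);print(np.round(x,4),tm)
cv2.imwrite("pics/w13c.png",cv2.resize(p[135:215,270:370],None,fx=8,fy=8,interpolation=cv2.INTER_CUBIC))
E
```

```text
t 13.225 (array([ 0.5851, -0.2762,  0.1622]), array([  77.57,   -0.92, -179.81])) F [ 0.2 -0.3 -2.5] w 8.2
abs: tool delta mm [-0.4  0.3 -2.8]
[ 0.5847 -0.2758  0.1804 -0.2197 -0.0513  0.0006] [ 0.57968792 -0.27465922  0.07955322]
```

View pics/w13c.png

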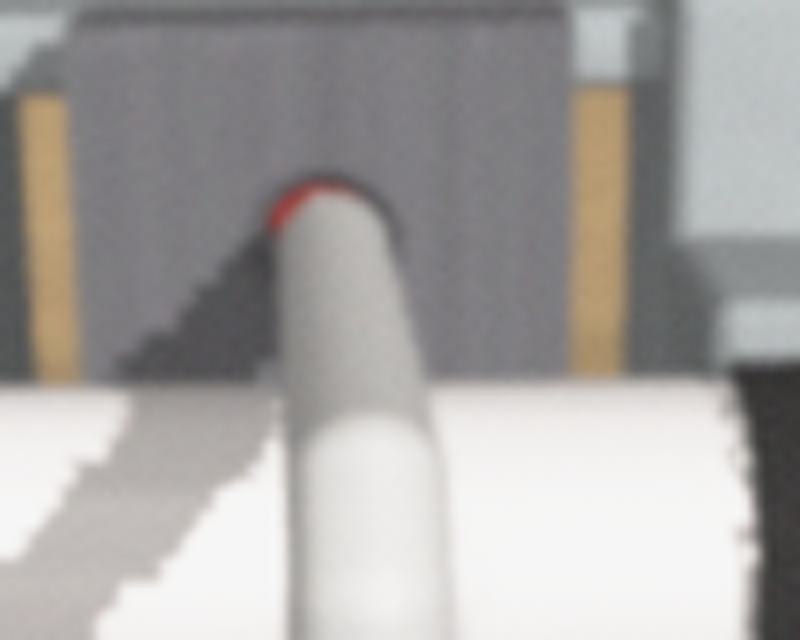

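Call:
apply_moves:
  increments: [0,0,0,4,0,0,0,0,4,0,0,0,0,0,0]
  squeeze: 20

```text
t: 13.65
eef_pos: [0.5852, -0.2765, 0.1541]
tool_rot: [-0.006, 0.78, 0.626, 0.005]
contact_force: [-0.3, -0.0, -1.8]
gripper_width: 0.096
```

```bash
python3 rel.py 0.5853 -0.2767 0.155
```

```text
t 13.65 (array([ 0.5852, -0.2765,  0.1541]), array([  77.56,   -0.9 , -179.84])) F [-0.3 -0.  -1.8] w 8.2
abs: tool delta mm [-0.2  0.2 -0.9]
```

Call:
apply_moves:
  increments: [0,0,-1,4,0,0,0,-1,4,0,0,0,0,0,0]

```text
t: 14.02
eef_pos: [0.5835, -0.276, 0.1458]
tool_rot: [-0.006, 0.78, 0.626, 0.005]
contact_force: [0.8, 0.3, -1.0]
gripper_width: 0.093
```

```bash
python3 rel.py 0.5832 -0.2763 0.146
```

```text
t 14.025 (array([ 0.5835, -0.276 ,  0.1458]), array([  77.56,   -0.89, -179.89])) F [ 0.8  0.3 -1. ] w 8.0
abs: tool delta mm [-0.4 -0.2 -0.2]
```

Call:
apply_moves:
  increments: [0,0,-0.8,4,0,0,0,-0.8,3,0,0,0,0,0,0]

```text
t: 14.4
eef_pos: [0.5822, -0.2757, 0.1385]
tool_rot: [-0.005, 0.779, 0.626, 0.006]
contact_force: [0.5, 0.3, -1.4]
gripper_width: 0.096
```

```bash
python3 rel.py 0.5825 -0.2763 0.140
```

```text
t 14.4 (array([ 0.5822, -0.2757,  0.1385]), array([  77.57,   -0.88, -179.95])) F [ 0.5  0.3 -1.4] w 8.2
abs: tool delta mm [-0.5  0.4 -1.5]
```

Call:
apply_moves:
  increments: [0,0,-0.3,1.5,0,0,0,0,1.5,0]

```text
t: 14.65
eef_pos: [0.5822, -0.2756, 0.1356]
tool_rot: [-0.005, 0.779, 0.626, 0.006]
contact_force: [0.3, -0.7, -1.6]
gripper_width: 0.093
```

Call:
apply_moves:
  increments: [0,0,0,1.5,0]

```text
t: 14.78
eef_pos: [0.5822, -0.2756, 0.134]
tool_rot: [-0.005, 0.779, 0.626, 0.006]
contact_force: [0.0, -0.9, -1.5]
gripper_width: 0.095
```

Call:
apply_moves:
  increments: [0,0,0,1.5,0]

```text
t: 14.9
eef_pos: [0.5822, -0.2756, 0.1324]
tool_rot: [-0.005, 0.779, 0.626, 0.006]
contact_force: [1.6, 0.2, -0.8]
gripper_width: 0.091
```

Call:
apply_moves:
  increments: [0,0,0,1.2,0]

```text
t: 15.02
eef_pos: [0.5822, -0.2756, 0.1311]
tool_rot: [-0.005, 0.779, 0.626, 0.006]
contact_force: [-0.1, -0.1, -2.1]
gripper_width: 0.094
```

Call:
apply_moves:
  increments: [0,0,0,1.2,0]

```text
t: 15.15
eef_pos: [0.5822, -0.2758, 0.13]
tool_rot: [-0.005, 0.779, 0.626, 0.006]
contact_force: [0.1, -0.9, 3.0]
gripper_width: 0.097
```

Call:
apply_moves:
  increments: [30,0,0,0,0,50,0,0,0,0,60,0,0,0,0,60,0,0,0,0]

```text
t: 15.65
eef_pos: [0.5823, -0.2756, 0.1303]
tool_rot: [-0.005, 0.779, 0.626, 0.006]
contact_force: [-0.0, -0.1, 0.0]
gripper_width: 0.706
```

Call:
apply_moves:
  increments: [60,0,0,-20,0,60,0,0,-40,0,85,0,0,-30,0,85,0,0,-20,0,85,0,0,0,0]

```text
t: 16.27
eef_pos: [0.5825, -0.2786, 0.2495]
tool_rot: [-0.003, 0.78, 0.626, 0.007]
contact_force: [0.0, -0.1, -0.0]
gripper_width: 0.996
```

```bash
python3 - <<'E'
from fitu import *
o,p,P,T,c=snap("wrist","w14");print(o["t"],err(o),o["contact_force"])
x,n,e=fit(p,P,[.5815,-.276,.148,-.207,0,0],zmin=.13);y,zz=mdl(x);print(np.round(x,4),n,e,x[:3]-.101*zz);show(p,T,c,x,"pics/w14d.png")
E
```

```text
16.275 (array([ 0.5825, -0.2786,  0.2495]), array([ 77.51,  -0.84, 179.76])) [ 0.01960683 -0.09099573 -0.021523  ]
[ 0.5823 -0.2776  0.1483 -0.2176 -0.0778 -0.0039] 787 0.0004640538652783224 [ 0.57459968 -0.27625526  0.04764578]
```

View pics/w14.png

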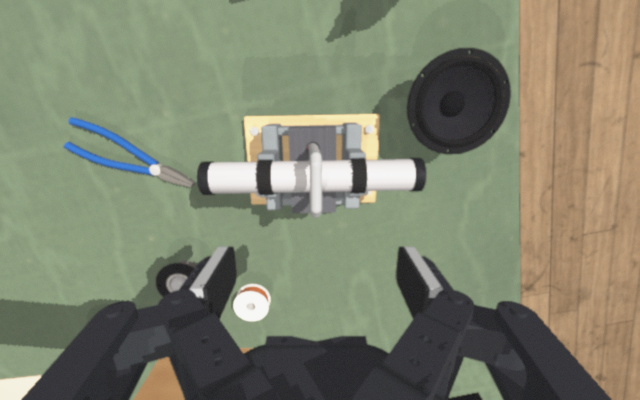

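View pics/w14d.png

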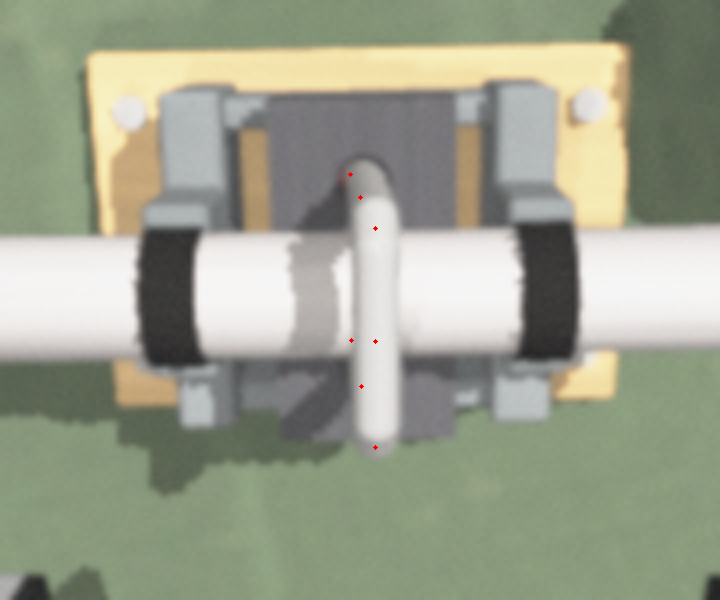

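Call:
apply_moves:
  increments: [85,25,-10,0,0,85,45,-18,0,0,85,50,-20,0,0,85,50,-20,0,0,85,45,-17,0,0,85,30,-12,0,0,85,15,-6,0,0]

```text
t: 17.2
eef_pos: [0.5318, 0.0056, 0.2456]
tool_rot: [-0.006, 0.781, 0.625, 0.002]
contact_force: [0.3, 0.2, -0.1]
gripper_width: 0.998
```

Call:
apply_moves:
  increments: [85,0,0,0,10.5,85,0,0,0,10.5,85,0,0,0,10.5,85,0,0,0,10.5,85,0,0,0,10.5,85,0,0,0,10.5,85,0,0,0,10,85,0,0,0,2,85,0,0,0,0]

```text
t: 18.32
eef_pos: [0.5246, 0.0085, 0.2376]
tool_rot: [-0.005, 1.0, 0.004, -0.01]
contact_force: [-0.5, 0.8, 0.8]
gripper_width: 0.994
```

```bash
python3 rel.py 0.5355 0.0185 0.2; python3 - <<'E'
from h import *
o,p,P,T,c=snap("wrist","w15")
m=(P[...,2]>.026)&(P[...,2]<.05)&(abs(P[...,1])<.08)&(P[...,0]>.33)&(P[...,0]<.56)
X=P[m];
if len(X)>50:
    c1=X.mean(0);u,s,v=np.linalg.svd(X[:,:2]-c1[:2],full_matrices=False);d=v[0]*np.sign(v[0][0]);t=(X[:,:2]-c1[:2])@d
    print("handle",c1,d,np.degrees(np.arctan2(d[1],d[0])),t.min(),t.max(),X[:,2].max())
m=(P[...,2]>.055)&(P[...,2]<.08)&(abs(P[...,1])<.1)&(P[...,0]>.5)&(P[...,0]<.68)
X=P[m];print(len(X))
if len(X): print("head",cv2.minAreaRect(X[:,:2].astype(np.float32)),np.median(X[:,2]))
E
```

```text
t 18.325 (array([0.5246, 0.0085, 0.2376]), array([   0.52,    1.19, -179.44])) F [-0.5  0.8  0.8] w 84.9
abs: tool delta mm [11.8 -9.5 37.4]
handle [0.46047557 0.01942642 0.04053283] [0.99993272 0.01160004] 0.6646482249558863 -0.11407831594865496 0.09447648700333813 0.04508903430613176
6525
head ((0.5946425795555115, 0.021029207855463028), (0.07345965504646301, 0.1146966740489006), 0.4642707109451294) 0.06147564779239384
```

View pics/w15.png

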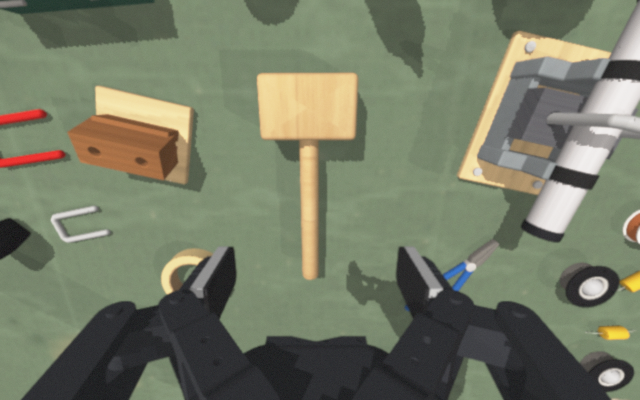

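Call:
apply_moves:
  increments: [85,10,-12,30,0,85,0,0,50,0,85,0,0,50,0,85,0,0,35,0,85,0,0,10,0,85,0,0,0,0]

```text
t: 19.12
eef_pos: [0.5324, 0.0235, 0.058]
tool_rot: [-0.006, 1.0, 0.008, -0.009]
contact_force: [0.3, 0.7, -0.2]
gripper_width: 0.993
```

```bash
python3 rel.py 0.535 0.0202 0.011; python3 - <<'E'
from h import *
o,p,P,T,c=snap("wrist","w16")
E
```

```text
t 19.125 (array([0.5324, 0.0235, 0.058 ]), array([   0.88,    1.08, -179.35])) F [ 0.3  0.7 -0.2] w 84.8
abs: tool delta mm [ 3.5  3.8 46.9]
```

View pics/w16.png

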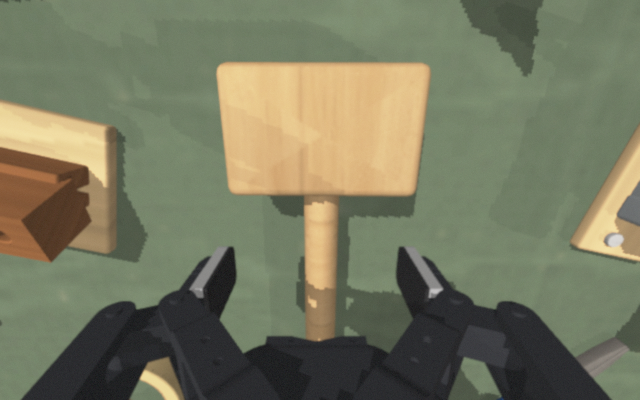

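Call:
apply_moves:
  increments: [85,3.5,3.5,18,0,85,0,0,18,0,85,0,0,9,0,85,0,0,0,0]

```text
t: 19.68
eef_pos: [0.5379, 0.0208, 0.0127]
tool_rot: [-0.006, 1.0, 0.008, -0.007]
contact_force: [-0.8, -0.8, -0.1]
gripper_width: 0.997
```

```bash
python3 rel.py 0.535 0.0202 0.011
```

```text
t 19.675 (array([0.5379, 0.0208, 0.0127]), array([   0.92,    0.77, -179.26])) F [-0.8 -0.8 -0.1] w 85.2
abs: tool delta mm [-2.9  0.6  1.7]
```

Call:
apply_moves:
  increments: [85,-1,0.6,1,0,0,0,0,0,0,0,0,0,0,0,0,0,0,0,0,0,0,0,0,0,0,0,0,0,0,0,0,0,0,0]
  squeeze: 120

```text
t: 20.55
eef_pos: [0.5376, 0.0203, 0.0135]
tool_rot: [-0.007, 1.0, 0.008, -0.006]
contact_force: [0.1, 0.2, -2.0]
gripper_width: 0.199
```

```bash
python3 rel.py 0.535 0.0202 0.1; python3 - <<'E'
from h import *
o,p,P,T,c=snap("wrist","w17")
E
```

```text
t 20.55 (array([0.5376, 0.0203, 0.0135]), array([   0.9 ,    0.67, -179.2 ])) F [ 0.1  0.2 -2. ] w 17.0
abs: tool delta mm [ -3.6  -1.1 -86.5]
```

View pics/w17.png

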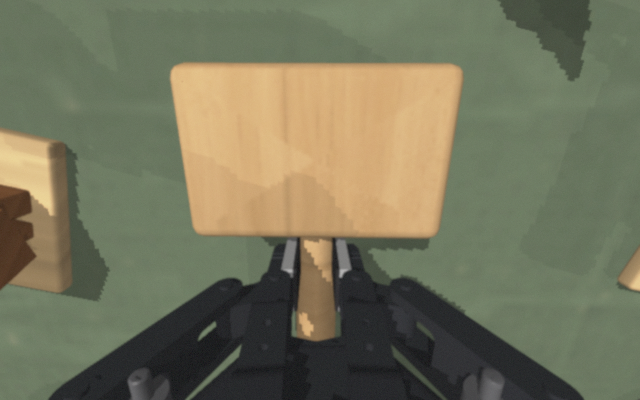

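Call:
apply_moves:
  increments: [0,0,0,-10,0,0,0,0,-25,0,0,0,0,-40,0,0,0,0,-45,0,0,0,0,-45,0,0,0,0,-30,0,0,0,0,-15,0]

```text
t: 21.48
eef_pos: [0.5348, 0.017, 0.2276]
tool_rot: [-0.006, 1.0, 0.007, -0.013]
contact_force: [-0.3, 0.4, -4.3]
gripper_width: 0.203
```

```bash
cat > head.py <<'E'
import sys
from h import *
tag=sys.argv[1]
o,p,P,T,c=snap("wrist",tag);M=toolT(o);L=(P-M[:3,3])@M[:3,:3]
print("t",o["t"],err(o),"F",np.round(o["contact_force"],1),"w",round(o["gripper_width"]*85.4,1))
# head top plane in tool frame: x 20..110 , |y|<60, z about -0.05
m=(L[...,0]>.025)&(L[...,0]<.12)&(abs(L[...,1])<.07)&(L[...,2]>-.085)&(L[...,2]<.0)
X=L[m];
A=np.c_[X[:,:2],np.ones(len(X))];k=np.linalg.lstsq(A,X[:,2],rcond=None)[0]
for _ in range(5):
    r=abs(A@k-X[:,2])<.003;k=np.linalg.lstsq(A[r],X[r,2],rcond=None)[0]
Y=X[r];print("top plane slope x,y deg",np.degrees(np.arctan(k[:2])),"z at x=.06",k[2]+.06*k[0],"rect",cv2.minAreaRect((Y[:,:2]*1000).astype(np.float32)))
W=Y@M[:3,:3].T+M[:3,3];A=np.c_[W[:,:2],np.ones(len(W))];kw=np.linalg.lstsq(A,W[:,2],rcond=None)[0]
n=np.array([-kw[0],-kw[1],1]);n/=np.linalg.norm(n);ce=W.mean(0);rc=cv2.minAreaRect(W[:,:2].astype(np.float32))
print("world: top centre",rc[0],"z",kw@[*rc[0],1],"normal",np.round(n,3),"size",rc[1:]) 
b=np.array([*rc[0],kw@[*rc[0],1]])-.062*n;print("underside centre",b)
E
python3 head.py w18
```

```text
t 21.475 (array([0.5348, 0.017 , 0.2276]), array([   0.86,    1.44, -179.29])) F [-0.3  0.4 -4.3] w 17.3
top plane slope x,y deg [ 0.97988059 -0.80891739] z at x=.06 -0.0473690956711069 rect ((59.404945373535156, -0.2528419494628906), (68.80860900878906, 113.53120422363281), 0.0021053540986031294)
world: top centre (0.5952817797660828, 0.01762378215789795) z 0.27352033587019864 normal [0.042 0.002 0.999] size ((0.06870964169502258, 0.11353616416454315), 0.8560048937797546)
underside centre [0.59267019 0.01747741 0.21157554]
```

View pics/w18.png

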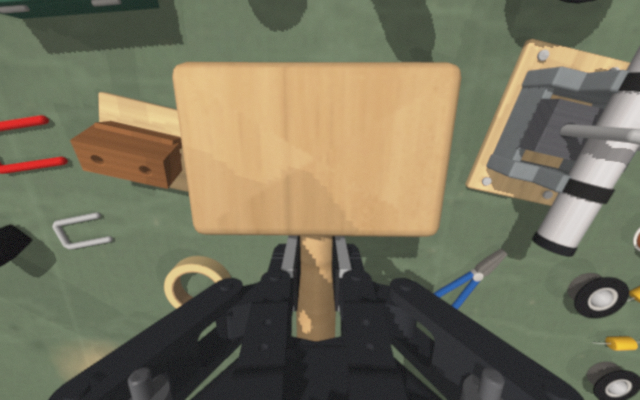

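Call:
apply_moves:
  increments: [0,-2,20,0,0,0,-2,40,0,0,0,-2,50,0,0,0,-3,55,0,0,0,-2,50,0,0,0,-2,35,0,0,0,-2,20,0,0,0,0,0,0,0]

```text
t: 22.52
eef_pos: [0.5124, -0.2684, 0.2145]
tool_rot: [-0.005, 1.0, 0.005, -0.022]
contact_force: [0.3, 1.0, -4.7]
gripper_width: 0.204
```

```bash
python3 head.py w19; python3 rel.py .5235 -.2775 .18
python3 - <<'E'
from h import *
o,p,P,T,c=snap("side","s19");cv2.imwrite("pics/s19c.png",cv2.resize(p[60:230,250:450],None,fx=4,fy=3.5,interpolation=cv2.INTER_CUBIC)[:590])
E
```

```text
t 22.525 (array([ 0.5124, -0.2684,  0.2145]), array([   0.55,    2.55, -179.38])) F [ 0.3  1.  -4.7] w 17.4
top plane slope x,y deg [ 1.12084001 -0.78664607] z at x=.06 -0.04718489996330708 rect ((59.5429801940918, -0.16434097290039062), (69.154541015625, 113.50531768798828), 0.0668904036283493)
world: top centre (0.5739104747772217, -0.2681331932544708) z 0.25896303303172047 normal [0.064 0.004 0.998] size ((0.06892203539609909, 0.11352606117725372), 0.5163434743881226)
underside centre [ 0.5699455  -0.26835683  0.19709035]
t 22.575 (array([ 0.5126, -0.2671,  0.2143]), array([   0.63,    2.57, -179.33])) F [-1.   1.  -3.8] w 17.0
abs: tool delta mm [12.3 10.9 33.7]
```

View pics/s19c.png

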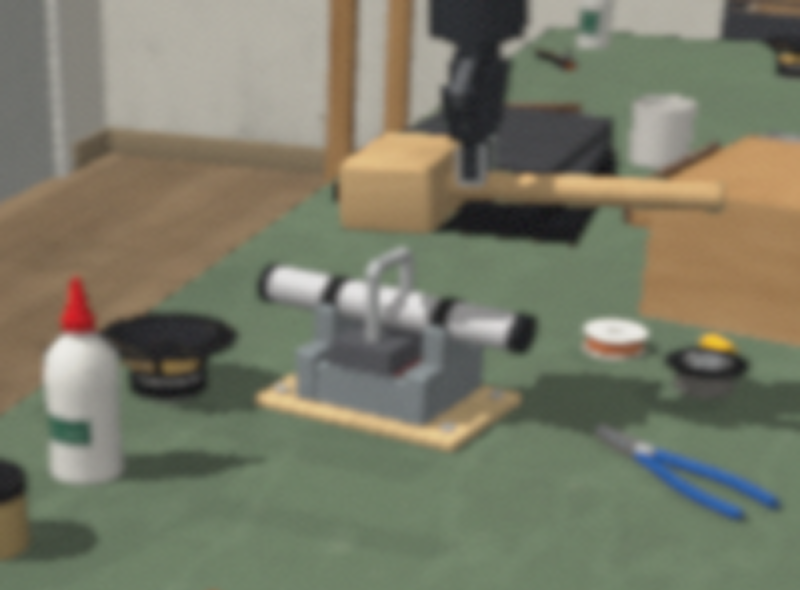

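Call:
apply_moves:
  increments: [0,12,10,0,0,0,1,0,16,0,0,0.7,0,16,0,0,0,0,0,0]

```text
t: 23.12
eef_pos: [0.5273, -0.2714, 0.1776]
tool_rot: [-0.007, 1.0, 0.009, -0.023]
contact_force: [-0.5, 0.0, -4.1]
gripper_width: 0.2
```

```bash
python3 head.py w20
python3 - <<'E'
from h import *
o,p,P,T,c=snap("side","s20");cv2.imwrite("pics/s20c.png",cv2.resize(p[80:190,300:430],None,fx=6,fy=5,interpolation=cv2.INTER_CUBIC)[:590])
E
```

```text
t 23.125 (array([ 0.5273, -0.2714,  0.1776]), array([   1.1 ,    2.66, -179.14])) F [-0.5  0.  -4.1] w 17.1
top plane slope x,y deg [ 1.05742095 -0.79116589] z at x=.06 -0.04723841492650336 rect ((59.5595817565918, -0.284332275390625), (113.58982849121094, 69.11585235595703), 89.9994888305664)
world: top centre (0.5889357924461365, -0.2706504762172699) z 0.22206347276576055 normal [ 0.065 -0.     0.998] size ((0.06889938563108444, 0.11357808858156204), 1.0685667991638184)
underside centre [ 0.58491952 -0.27065021  0.16019369]
```

View pics/s20c.png

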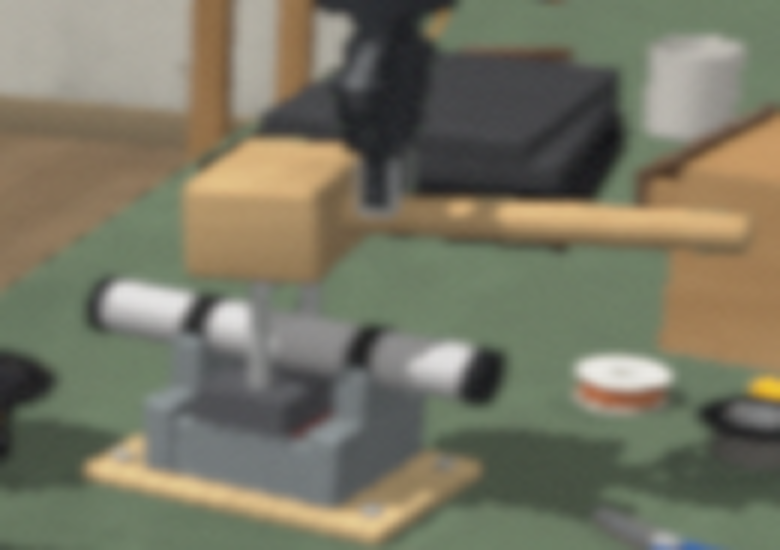

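Call:
apply_moves:
  increments: [0,0,4,5,0,0,0.3,0,8,0,0,0.3,0,8,0]

```text
t: 23.6
eef_pos: [0.53, -0.2789, 0.1612]
tool_rot: [-0.005, 1.0, 0.009, -0.019]
contact_force: [-7.0, 3.4, 18.1]
gripper_width: 0.198
```

```bash
python3 head.py w21
```

```text
t 23.6 (array([ 0.53  , -0.2789,  0.1612]), array([   1.01,    2.12, -179.4 ])) F [-7.   3.4 18.1] w 16.9
top plane slope x,y deg [-6.98177921 -1.06222157] z at x=.06 -0.056122240427886924 rect ((57.66211700439453, -0.6867790222167969), (65.32727813720703, 113.37762451171875), 0.0031423326581716537)
world: top centre (0.5895854234695435, -0.27778708934783936) z 0.21482771889592175 normal [-0.085  0.007  0.996] size ((0.06549960374832153, 0.11342738568782806), 1.0579781532287598)
underside centre [ 0.59484831 -0.27819226  0.15305282]
```

```bash
python3 - <<'E'
from h import *
o,p,P,T,c=snap("side","s21");cv2.imwrite("pics/s21c.png",cv2.resize(p[80:190,300:430],None,fx=6,fy=5,interpolation=cv2.INTER_CUBIC)[:590]);print(o["contact_force"],o["eef_pos"])
E
```

```text
[-4.69910903  2.11425413 12.58134539] [ 0.52943344 -0.27887216  0.16061493]
```

View pics/s21c.png

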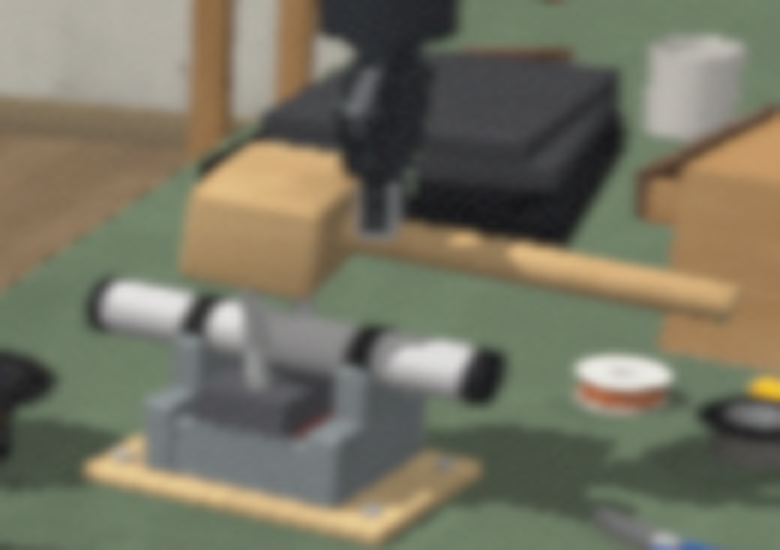

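Call:
apply_moves:
  increments: [0,0,0,-15,0,0,0,0,-15,0,0,0,0,-10,0,0,0,0,0,0]

```text
t: 24.2
eef_pos: [0.5313, -0.2793, 0.2035]
tool_rot: [-0.005, 1.0, 0.008, -0.018]
contact_force: [-0.0, -0.0, -4.3]
gripper_width: 0.197
```

```bash
python3 head.py w22; python3 - <<'E'
from h import *
o,p,P,T,c=snap("side","s22");cv2.imwrite("pics/s22c.png",cv2.resize(p[80:190,300:430],None,fx=6,fy=5,interpolation=cv2.INTER_CUBIC)[:590])
E
```

```text
t 24.2 (array([ 0.5313, -0.2793,  0.2035]), array([   0.99,    2.11, -179.36])) F [-0.  -0.  -4.3] w 16.8
top plane slope x,y deg [ 0.78367227 -0.9069419 ] z at x=.06 -0.047501037283791944 rect ((59.51721954345703, -0.41583251953125), (113.5343017578125, 69.03146362304688), 89.99198913574219)
world: top centre (0.59245765209198, -0.27829837799072266) z 0.2487893489100437 normal [0.05  0.006 0.999] size ((0.06889067590236664, 0.11353994160890579), 0.9613601565361023)
underside centre [ 0.58933223 -0.27864561  0.18686915]
```

View pics/s22c.png

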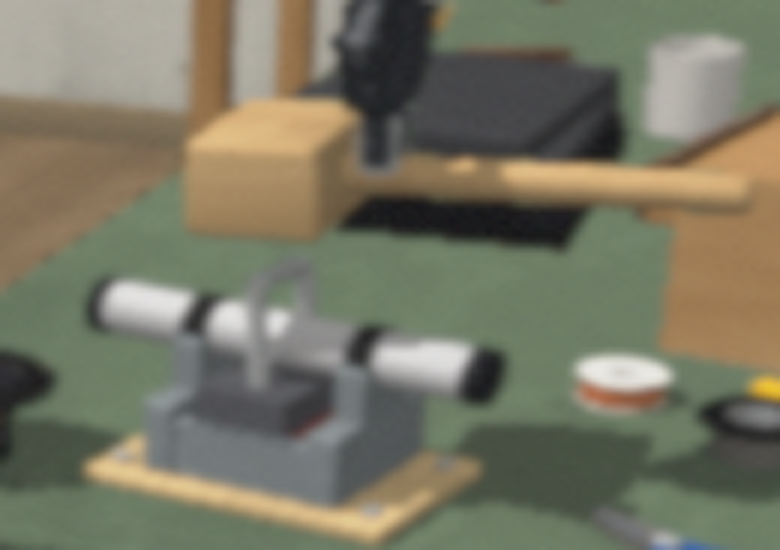

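```bash
python3 - <<'E'
from fitu import *
z=np.load("s22.npz");c=get_calibration("side");T=z["T"];P=cloud(z["d"],T,c);p=z["p"]
hsv=cv2.cvtColor(p,cv2.COLOR_BGR2HSV)
P2=P.copy();P2[(P[...,2]>.17)]=np.nan
for zm in(.122,.126):
    x,n,e=fit(p,P2,[.582,-.277,.146,-.21,-.07,0],zmin=zm,rad=.06);print(np.round(x,4),n,e)
    show(p,T,c,x,"pics/s22f.png")
E
```

```text
[ 0.5883 -0.2783  0.1465 -0.1746 -0.0895  0.0117] 88 0.0008558299288839678
[ 0.5883 -0.2782  0.1465 -0.1773 -0.0636  0.0163] 79 0.000898451330508141
```

View pics/s22f.png

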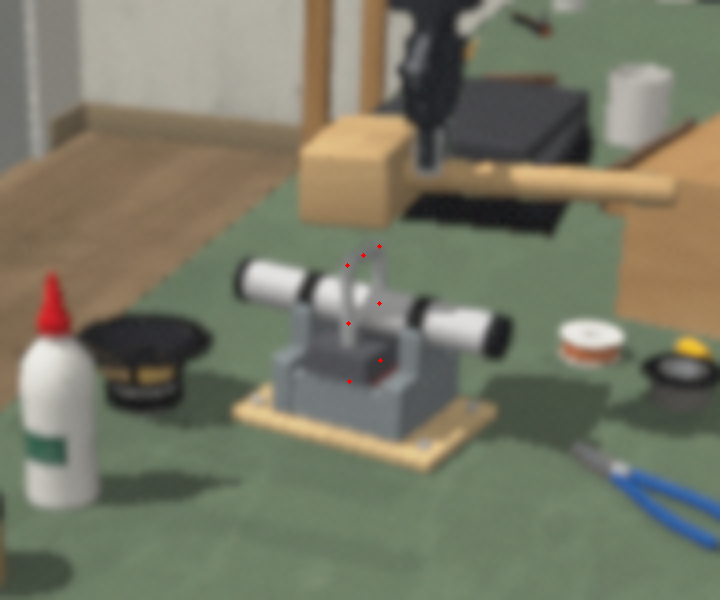

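Call:
apply_moves:
  increments: [0,19,-1,0,0,0,1,0,15,0,0,0,0,12,0,0,0,0,0,0]

```text
t: 24.8
eef_pos: [0.5466, -0.2762, 0.17]
tool_rot: [-0.007, 1.0, 0.008, -0.022]
contact_force: [0.1, 0.3, -3.9]
gripper_width: 0.199
```

```bash
python3 rel.py .551 -.2785 .168
```

```text
t 24.8 (array([ 0.5466, -0.2762,  0.17  ]), array([   0.95,    2.55, -179.2 ])) F [ 0.1  0.3 -3.9] w 17.0
abs: tool delta mm [4.4 2.4 1.8]
```

Call:
apply_moves:
  increments: [0,3,1,2,0,0,-1,0,5,0,0,-1,0,5,0]

```text
t: 25.18
eef_pos: [0.5467, -0.2787, 0.1633]
tool_rot: [-0.008, 1.0, 0.007, -0.021]
contact_force: [-10.6, 7.4, 25.0]
gripper_width: 0.203
```

Call:
apply_moves:
  increments: [0,-1.5,0,6,0]

```text
t: 25.3
eef_pos: [0.5459, -0.2789, 0.1616]
tool_rot: [-0.009, 1.0, 0.007, -0.019]
contact_force: [-11.0, 9.2, 30.3]
gripper_width: 0.2
```

Call:
apply_moves:
  increments: [0,0,0,-3,0]

```text
t: 25.42
eef_pos: [0.5472, -0.2785, 0.1667]
tool_rot: [-0.009, 1.0, 0.007, -0.017]
contact_force: [0.7, 1.8, -1.7]
gripper_width: 0.202
```

Call:
apply_moves:
  increments: [0,0,0,-2,0]

```text
t: 25.55
eef_pos: [0.5477, -0.2788, 0.1694]
tool_rot: [-0.009, 1.0, 0.007, -0.017]
contact_force: [0.2, -0.2, -4.1]
gripper_width: 0.2
```

Call:
apply_moves:
  increments: [0,0,0,3,0]

```text
t: 25.68
eef_pos: [0.5479, -0.2794, 0.167]
tool_rot: [-0.009, 1.0, 0.007, -0.016]
contact_force: [-1.6, 0.7, 6.7]
gripper_width: 0.199
```

Call:
apply_moves:
  increments: [0,-3,0,0.8,0,0,-3,0,0.5,0]

```text
t: 25.92
eef_pos: [0.5434, -0.2795, 0.1663]
tool_rot: [-0.008, 1.0, 0.007, -0.014]
contact_force: [1.4, 1.4, 3.4]
gripper_width: 0.203
```

Call:
apply_moves:
  increments: [0,-3,0,0.5,0,0,-3,0,0.5,0]

```text
t: 26.18
eef_pos: [0.5383, -0.2791, 0.166]
tool_rot: [-0.009, 1.0, 0.008, -0.013]
contact_force: [2.4, 2.1, 5.1]
gripper_width: 0.203
```

```bash
cat > sd.py <<'E'
import sys
from fitu import *
tag=sys.argv[1]
o,p,P,T,c=snap("side",tag);print(o["t"],err(o),np.round(o["contact_force"],1))
cv2.imwrite(f"pics/{tag}c.png",cv2.resize(p[100:180,310:420],None,fx=7,fy=7,interpolation=cv2.INTER_CUBIC))
E
python3 sd.py s23
```

```text
26.175 (array([ 0.5383, -0.2791,  0.166 ]), array([   0.91,    1.52, -179.  ])) [2.4 2.1 5.1]
```

View pics/s23c.png

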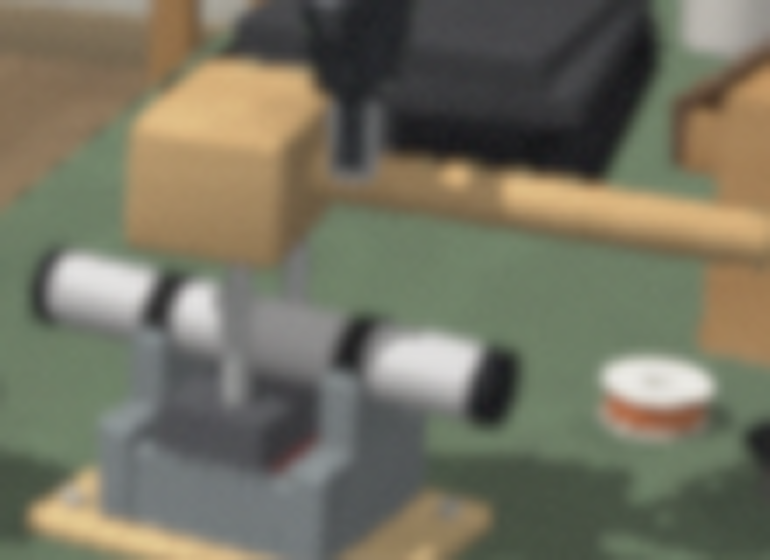

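Call:
apply_moves:
  increments: [0,-0.5,0,4,0]

```text
t: 26.35
eef_pos: [0.5374, -0.2791, 0.1622]
tool_rot: [-0.009, 1.0, 0.008, -0.013]
contact_force: [1.2, 1.8, 5.5]
gripper_width: 0.2
```

Call:
apply_moves:
  increments: [0,-1,0,4,0]

```text
t: 26.48
eef_pos: [0.5367, -0.2791, 0.1583]
tool_rot: [-0.009, 1.0, 0.008, -0.013]
contact_force: [1.3, 2.8, 6.1]
gripper_width: 0.2
```

Call:
apply_moves:
  increments: [0,-1,0,4,0]

```text
t: 26.6
eef_pos: [0.5364, -0.2791, 0.1544]
tool_rot: [-0.008, 1.0, 0.008, -0.012]
contact_force: [2.7, 1.1, 6.4]
gripper_width: 0.199
```

```bash
python3 sd.py s24
```

```text
26.6 (array([ 0.5364, -0.2791,  0.1544]), array([   0.93,    1.35, -179.03])) [2.7 1.1 6.4]
```

View pics/s24c.png

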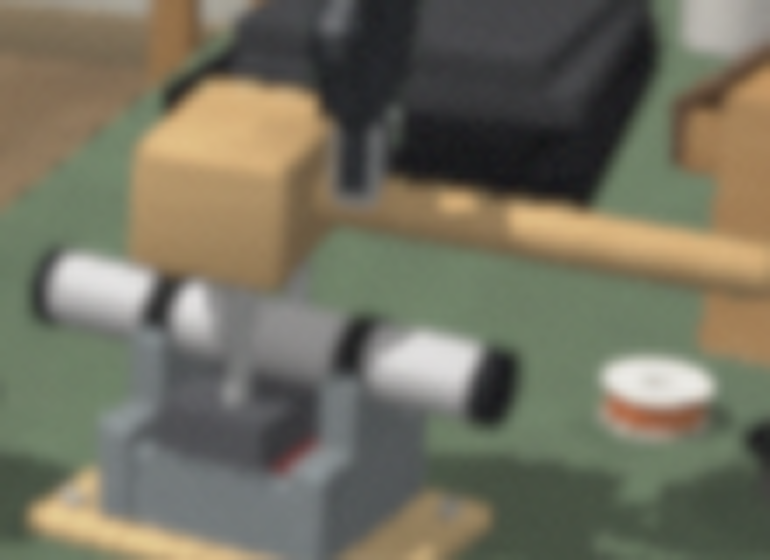

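Call:
apply_moves:
  increments: [0,-0.5,0,4,0]

```text
t: 26.78
eef_pos: [0.5365, -0.2792, 0.1503]
tool_rot: [-0.008, 1.0, 0.008, -0.011]
contact_force: [0.9, 1.7, 5.7]
gripper_width: 0.202
```

Call:
apply_moves:
  increments: [0,0,0,4,0]

```text
t: 26.9
eef_pos: [0.5369, -0.2791, 0.1462]
tool_rot: [-0.008, 1.0, 0.008, -0.011]
contact_force: [1.4, 1.7, 4.0]
gripper_width: 0.203
```

Call:
apply_moves:
  increments: [0,0,0,4,0]

```text
t: 27.02
eef_pos: [0.5364, -0.2792, 0.1423]
tool_rot: [-0.008, 1.0, 0.008, -0.011]
contact_force: [-6.2, 4.0, 18.6]
gripper_width: 0.197
```

```bash
python3 sd.py s25; python3 head.py w25
```

```text
27.025 (array([ 0.5364, -0.2792,  0.1423]), array([   0.96,    1.25, -179.07])) [-6.2  4.  18.6]
t 27.075 (array([ 0.5361, -0.2793,  0.1421]), array([   0.94,    1.28, -179.06])) F [-0.4  3.8 10.5] w 17.2
top plane slope x,y deg [-4.81615686 -0.69943099] z at x=.06 -0.05368789031136048 rect ((58.296287536621094, -0.5664024353027344), (113.46224975585938, 66.59016418457031), 89.99952697753906)
world: top centre (0.5955322980880737, -0.27857130765914917) z 0.19428361729894486 normal [-0.062 -0.005  0.998] size ((0.0666603073477745, 0.11343894153833389), 0.9363412261009216)
underside centre [ 0.59935546 -0.27824863  0.13240245]
```

View pics/s25c.png

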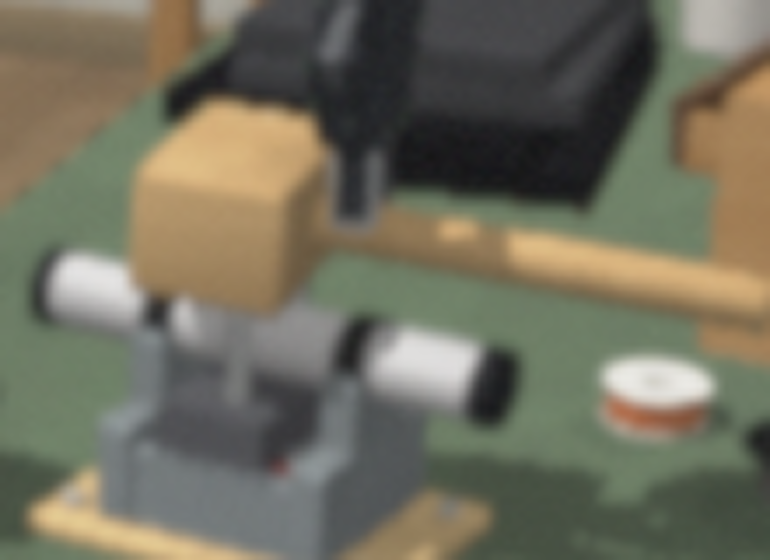

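Call:
apply_moves:
  increments: [0,-0.5,0,4,0,0,0,0,3,0]

```text
t: 27.38
eef_pos: [0.5338, -0.2795, 0.1386]
tool_rot: [-0.01, 1.0, 0.008, -0.012]
contact_force: [-7.4, 7.8, 28.7]
gripper_width: 0.204
```

```bash
python3 head.py w26
```

```text
t 27.375 (array([ 0.5338, -0.2795,  0.1386]), array([   0.89,    1.35, -178.87])) F [-7.4  7.8 28.7] w 17.4
top plane slope x,y deg [-8.94615809 -1.11779168] z at x=.06 -0.058470935445094324 rect ((57.182037353515625, -1.2449874877929688), (64.35816955566406, 113.69180297851562), 0.006049702409654856)
world: top centre (0.592259407043457, -0.27848100662231445) z 0.19528523905287723 normal [-0.132 -0.002  0.991] size ((0.06450969725847244, 0.11356417089700699), 0.8837217688560486)
underside centre [ 0.60045832 -0.27833661  0.13382991]
```

Call:
apply_moves:
  increments: [0,0,0,-15,0,0,0,0,-30,0,0,0,0,-35,0,0,0,0,-15,0,0,0,-30,0,0,0,2,-45,0,0,0,2,-45,0,0,0,2,-30,0,0,0,0,-15,0,0,0,0,0,0,0]

```text
t: 28.68
eef_pos: [0.5262, -0.1144, 0.2274]
tool_rot: [-0.009, 1.0, 0.004, -0.027]
contact_force: [0.0, -0.7, -3.3]
gripper_width: 0.2
```

```bash
python3 - <<'E'
from fitu import *
o,p,P,T,c=snap("top","t27");print(o["t"],err(o),np.round(o["contact_force"],1))
cv2.imwrite("pics/t27c.png",cv2.resize(p[150:250,380:480],None,fx=6,fy=6,interpolation=cv2.INTER_CUBIC))
o,p,P,T,c=snap("side","s27")
cv2.imwrite("pics/s27c.png",cv2.resize(p[100:180,310:420],None,fx=7,fy=7,interpolation=cv2.INTER_CUBIC))
x,n,e=fit(p,P,[.580,-.276,.126,-.207,0,0],zmin=.09,rad=.06);print(np.round(x,4),n,e)
E
```

```text
28.675 (array([ 0.5262, -0.1144,  0.2274]), array([   0.45,    3.13, -178.98])) [ 0.  -0.7 -3.3]
[ 0.5803 -0.278   0.123  -0.1982 -0.3483 -0.1427] 164 0.0032694861322482317
```

View pics/s27c.png

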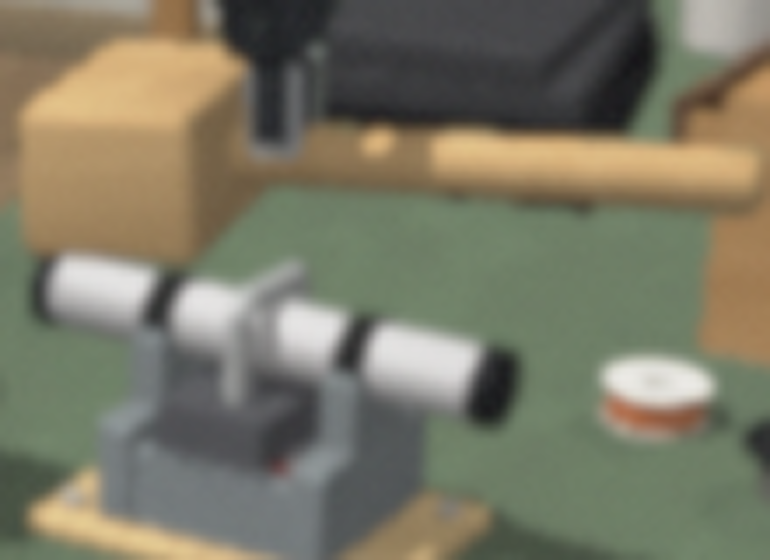

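View pics/t27c.png

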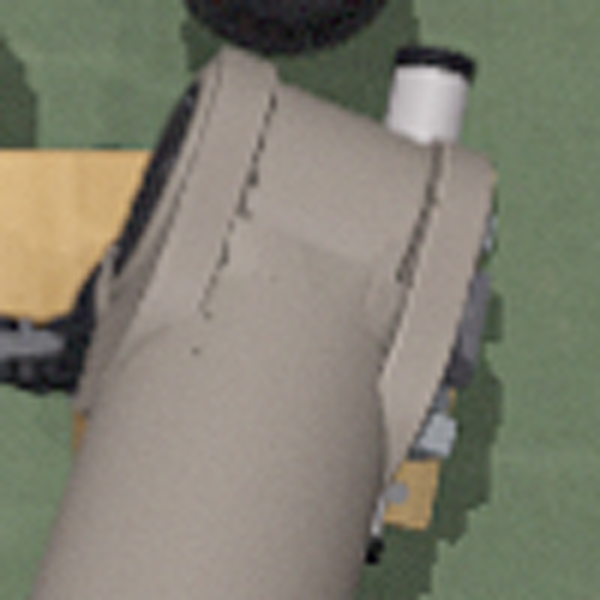

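Call:
apply_moves:
  increments: [0,2,-25,0,0,0,3,-40,0,0,0,3,-35,0,0,0,3,-18,0,0,0,0,0,0,0]

```text
t: 29.4
eef_pos: [0.5377, -0.0065, 0.2295]
tool_rot: [-0.006, 1.0, -0.006, -0.026]
contact_force: [-0.4, 0.4, -3.2]
gripper_width: 0.198
```

```bash
python3 head.py w28;  python3 rel.py .5376 .0203 .0325
```

```text
t 29.4 (array([ 0.5377, -0.0065,  0.2295]), array([  -0.66,    2.99, -179.34])) F [-0.4  0.4 -3.2] w 16.9
top plane slope x,y deg [ 1.01298119 -0.84890655] z at x=.06 -0.04729534294905689 rect ((59.592716217041016, -0.3043670654296875), (113.55827331542969, 69.18281555175781), 89.99866485595703)
world: top centre (0.5995534062385559, -0.007455036044120789) z 0.2735834344479152 normal [0.07  0.002 0.998] size ((0.1135539561510086, 0.06892814487218857), 89.3204574584961)
underside centre [ 0.59522689 -0.00760589  0.21173476]
t 29.45 (array([ 0.5375, -0.0078,  0.2295]), array([  -0.75,    2.99, -179.37])) F [-0.2 -0.3 -4.1] w 16.9
abs: tool delta mm [ 10.1 -25.9 197. ]
```

View pics/w28.png

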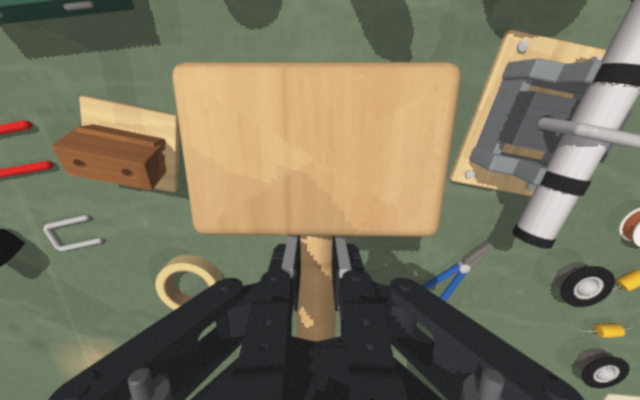

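Call:
apply_moves:
  increments: [0,2,-20,20,0,0,2,-8,40,0,0,2,0,50,0,0,2,0,45,0,0,1,0,20,0,0,0,0,8,0,0,0,0,0,0]

```text
t: 30.32
eef_pos: [0.5411, 0.0066, 0.0443]
tool_rot: [-0.003, 1.0, -0.016, -0.022]
contact_force: [0.8, 0.4, -2.9]
gripper_width: 0.198
```

```bash
python3 rel.py .5376 .0203 .018; python3 - <<'E'
from h import *
z=np.load("w28.npz");P=cloud(z["d"],z["T"],get_calibration("wrist"))
m=(P[...,2]>.124)&(P[...,2]<.2)&(P[...,1]<-.2)&(P[...,0]>.5);X=P[m];print(len(X),X.mean(0),np.percentile(X[:,2],[50,90,99]) if len(X) else 0)
E
```

```text
t 30.325 (array([0.5411, 0.0066, 0.0443]), array([  -1.8 ,    2.57, -179.73])) F [ 0.8  0.4 -2.9] w 16.9
abs: tool delta mm [ -2.8 -13.5  26.5]
845 [ 0.57956437 -0.2694554   0.12979665] [0.13037216 0.13201782 0.13292253]
```

Call:
apply_moves:
  increments: [0,0,-8,10,0,0,0,-4,8,0,0,0,0,3,0,0,0,0,2,0]

```text
t: 30.82
eef_pos: [0.5428, 0.0198, 0.0223]
tool_rot: [-0.003, 1.0, -0.015, -0.02]
contact_force: [0.2, 0.3, -3.8]
gripper_width: 0.202
```

Call:
apply_moves:
  increments: [0,0,0,2,0]

```text
t: 30.95
eef_pos: [0.5428, 0.0199, 0.0204]
tool_rot: [-0.003, 1.0, -0.015, -0.02]
contact_force: [0.8, 0.1, -4.7]
gripper_width: 0.201
```

Call:
apply_moves:
  increments: [0,0,0,2,0]

```text
t: 31.08
eef_pos: [0.5428, 0.0198, 0.0184]
tool_rot: [-0.003, 1.0, -0.015, -0.02]
contact_force: [-1.1, -0.6, -2.3]
gripper_width: 0.2
```

Call:
apply_moves:
  increments: [0,0,0,2,0]

```text
t: 31.2
eef_pos: [0.5426, 0.0197, 0.0164]
tool_rot: [-0.003, 1.0, -0.015, -0.02]
contact_force: [-1.1, -0.5, -0.6]
gripper_width: 0.203
```

Call:
apply_moves:
  increments: [0,0,0,2,0]

```text
t: 31.32
eef_pos: [0.5423, 0.0195, 0.0144]
tool_rot: [-0.003, 1.0, -0.016, -0.02]
contact_force: [-1.7, -0.0, -0.6]
gripper_width: 0.199
```

Call:
apply_moves:
  increments: [20,0,0,0,0,40,0,0,0,0,85,0,0,0,0,85,0,0,0,0,85,0,0,0,0,85,0,0,0,0]
  squeeze: 20

```text
t: 32.08
eef_pos: [0.5446, 0.0194, 0.0155]
tool_rot: [-0.004, 1.0, -0.016, -0.018]
contact_force: [0.1, -0.2, 0.7]
gripper_width: 0.998
```

Call:
apply_moves:
  increments: [85,0,0,-15,0,85,0,0,-30,0,85,0,0,-45,0,85,0,0,-50,0,85,-20,0,-50,0,85,-40,0,-20,0,85,-40,0,0,0,85,-40,0,0,0,85,-10,0,0,0,85,0,0,0,0]

```text
t: 33.33
eef_pos: [0.3997, 0.0202, 0.2438]
tool_rot: [-0.007, 1.0, -0.018, -0.016]
contact_force: [0.9, -1.0, 0.0]
gripper_width: 0.995
```

```bash
python3 - <<'E'
from fitu import *
o,p,P,T,c=snap("wrist","w30");print(o["t"],err(o),np.round(o["contact_force"],1))
x,n,e=fit(p,P,[.580,-.276,.126,-.207,0,0],zmin=.1215,rad=.045);print(np.round(x,4),n,e)
o,p,P,T,c=snap("top","t30");o,p,P,T,c=snap("side","s30")
E
```

```text
33.325 (array([0.3997, 0.0202, 0.2438]), array([  -2.05,    1.82, -179.28])) [ 0.9 -1.   0. ]
[ 0.58  -0.276  0.126 -0.207  0.     0.   ] 0 0.0
```

View pics/w30.png

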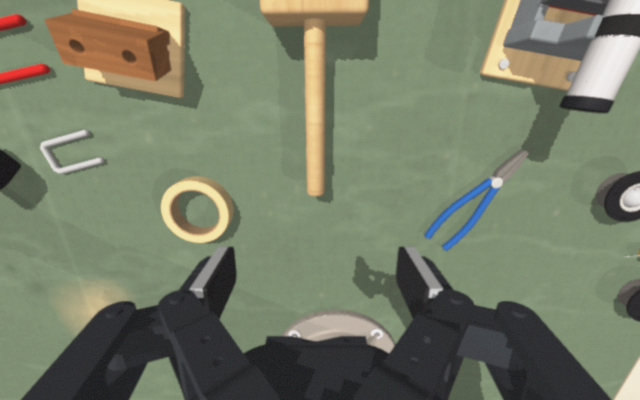

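View pics/t30.png

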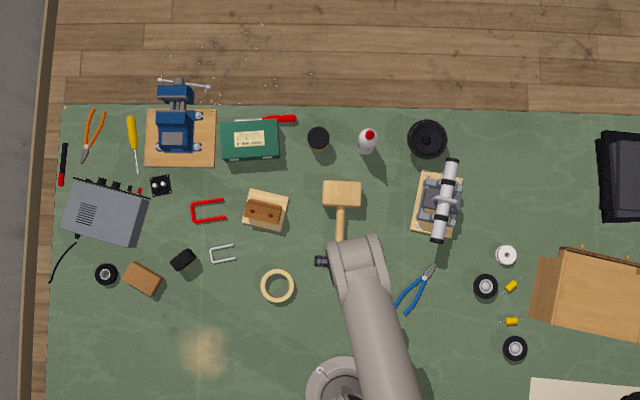

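View pics/s30.png

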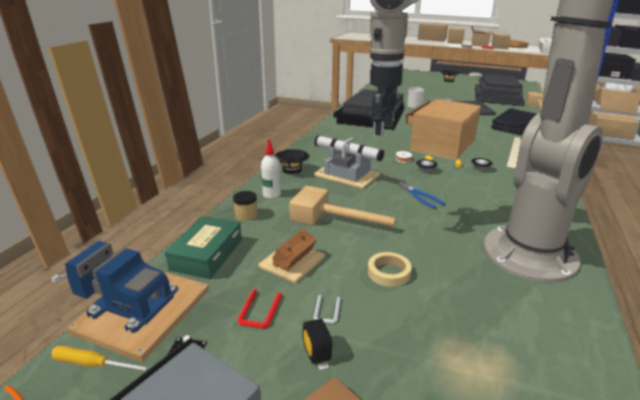

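```bash
python3 - <<'E'
from fitu import *
z=np.load("t30.npz");c=get_calibration("top");T=z["T"];p=z["p"];P=cloud(z["d"],T,c)
m=(P[...,2]>.123)&(P[...,1]<-.2)&(P[...,1]>-.34)&(P[...,0]>.5)&(P[...,0]<.66);X=P[m]
q=cv2.resize(p[160:240,400:480],None,fx=7,fy=7,interpolation=cv2.INTER_CUBIC)
cv2.imwrite("pics/t30c.png",q)
n=np.array([.204,.979]);s=(X[:,:2]-[.58,-.276])@n
for a,b in[(-.035,-.02),(-.02,-.007),(-.007,.007),(.007,.02),(.02,.035)]:
    k=(s>a)&(s<b);print(a,b,k.sum(),np.percentile(X[k,2],[50,95]) if k.sum() else 0,X[k].mean(0) if k.sum() else 0)
E
```

```text
-0.035 -0.02 17 [0.12873607 0.13327039] [ 0.57347997 -0.30169108  0.12969795]
-0.02 -0.007 26 [0.12926502 0.13480733] [ 0.579916   -0.28871231  0.12950261]
-0.007 0.007 58 [0.12519516 0.13487813] [ 0.57636525 -0.27478692  0.12700593]
0.007 0.02 24 [0.13061081 0.1339974 ] [ 0.58025781 -0.26271544  0.12980002]
0.02 0.035 18 [0.12884006 0.13175286] [ 0.58455433 -0.25133003  0.12847961]
```

View pics/t30c.png

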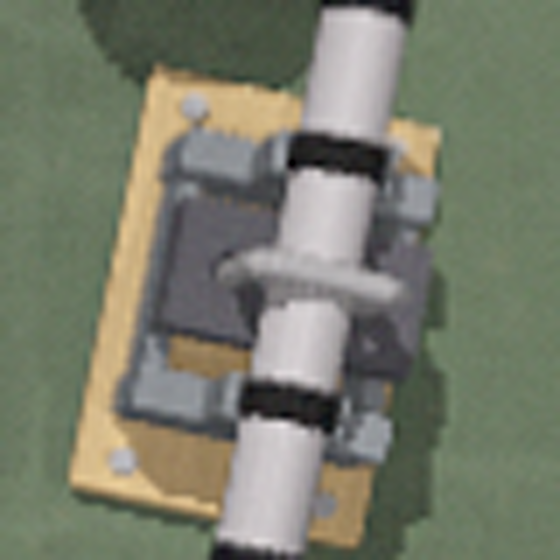

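```bash
python3 -c "
from station import *
print(hand_in())"
```

```text
the job is handed in; nothing more can be done
None
```

The job is done and handed in at about 33 s. The U-bolt is seated on the pole, and the mallet is back on the bench near where it started.

- **U-bolt:** I pulled it out of the rack along its own axis and turned it upright using its tips in the bores. I lowered it through both holes until the legs met the bar, where the vertical force rose from about -2 N to +3 N, and let go.
- **Driving:** I drove it with the underside of the mallet head, pressing steadily rather than swinging. It took three passes:
  - **First two presses:** they jammed with the U-bolt leaning about 5°, at up to about 30 N on the wrist.
  - **Third press:** I dragged the bridge upright with the head under light load. It then went down at about 10 N and reached a hard stop at 19 to 29 N.
- **Last checks:**
  - **Seating:** the bridge top measured 0.132 to 0.133 m against the 0.132 m expected. It reads level in the top view to within depth noise (a few mm).
  - **Scene:** the mallet lies flat, and the other things look where they were.
- **Checks that failed or disagreed:**
  - My first close on the U-bolt in the rack missed, so I went deeper and closed again.
  - An automatic fit of the seated U-bolt from the side camera failed. The last one, from the wrist camera, had no view of it. I relied on depth readings and the pictures instead.

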